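# Free a catching press arm on a vegetable slicer

### The arm

A 6-joint arm with a two-finger parallel gripper is mounted at the origin on the work surface. World frame = base frame: x ahead of the robot, y to its left, z up, the work surface at z = 0. Lengths are in m, angles in degrees, forces in N, time in s.
With the tool pointing down it reaches from about 0.3 to 0.75 m from the base axis. Payload 8.5 kg.
Tool frame: the origin (TCP) lies at the very end of the fingers, on their centre line; the grasp point (between the pads) lies 19 mm behind it (env.grip_depth is the z of the grasp point in the tool frame, in m); z points along the fingers, y is the direction in which the jaws open and shut (so a half turn about z gives the same grasp; the last joint's range is limited). The gripper opens to 85 mm and grips with 20 to 120 N. Pads are 22 mm wide; open, the fingers measure 114 mm over their backs; the gripper's body (76 mm by 85 mm) begins 54 mm behind the grasp point. The pads swing forward as they close: fully open they stand 13 mm farther back than shut.
Start: joints at [-89.57, 21.807, 74.336, -0, 83.858, -12.336], TCP at [0.122, -0.536, 0.231] pointing down, gripper open.
Joint ranges: [-178.18, 178.18], [-50.72, 133.34], [12.68, 142.11], [-81.47, 261.47], [9.98, 163.14], [-165.26, 165.26]. Speed limits (degrees/s): [136.94, 136.94, 180, 180, 180, 180].

### API

Orientations are given as a 3x3 rotation matrix whose columns are the frame's x, y, z axes.
In Python, from rig import env gives the robot as it stands.
- The arm moves only by the tool apply_moves, never from a script. Its argument "plan" is a list of rows, each an object of numbers: "tx", "ty", "tz": the shift along the world's x, y, z in mm; "rx", "ry", "rz": the turn, a rotation vector about the world's x, y, z in rad; "jaw": the opening, from -1 (shut) to 1 (fully open). A call has 1 to 12 rows; each row is the pose to reach, as a shift and turn from the pose measured when the call began; what a row does not reach only later rows make up. A row lasts 1/10 s, in which the tool goes at most 50 mm and 8.59 degrees, less where a joint would pass 70% of its speed; a pose out of reach is approached as far as the arm can. A call with a gripper value outside its range is refused whole. The fingers move at their own pace and stop on an object; "grip_force" is the grip in N (left out, the last holds). Time passes only in rows, so rows that repeat a pose let the fingers close. It gives the time, the measured TCP pose, the force and the opening at its end, in the units of the state.
- env.observe(): the state, without advancing time (a new reading comes with each control period).
- env.get_image(name): name is "scene" or "side" or "wrist"; returns a dict with "image" (400x640x3 uint8, red, green, blue), "intrinsics" (3x3 intrinsics, pixels), "k1" (the pictures are not rectified: a ray, as slopes to the right and down, at radius r is drawn at 1 + k1 r^2 times it, then the intrinsics apply), "world_from_camera" (4x4, takes a point from camera to world coordinates). Camera axes: x right, y up, looking along -z (the intrinsics and any distortion apply to the point x, -y, -z); pixel columns grow to the right and rows downward; lengths in m; the calibration is good to about 2 mm. A picture is of the moment at which its call begins. There is no depth.
- env.close_job(): hands the job in, once; it reports no verdict.
The state is a dict: "time_s": time; "q": joint angles; "qvel": joint speeds; "joint_efforts": joint torques, N m; "position": TCP position; "tool_rot": TCP orientation; "ft_force": force on the tool from outside, world axes, zero at the start; "wrist_torque": the same for the moment, N m; "grip_width": finger opening in m.
Only numpy, scipy, OpenCV 4.12 (cv2) and the standard library are available. Lean on these libraries where they do the work, as an engineer would, in place of code of your own. Each camera call takes 0.05 s, during which the arm holds its last target.

### The job

The slicer has been put back together after washing with its blade frame off to one side, so the pusher catches on the blades. Swing the press arm down gently until you feel the pusher catch and leave it resting there, then slide the blade frame sideways, without forcing it, until the ribs drop in between the blades and the arm sinks right down to its stop. Then, to feel that it runs free, swing the arm back up as high as it stood and down again, and leave it fully down, with the things around the slicer left standing where they were.

Things in the scene. Friction and masses are not known exactly. Their poses are not given: they have to be found in the camera images.
- slicer: Countertop vegetable slicer of aluminium, fixed to the table: bed 220 mm (x) by 170 mm (y), top 85 mm above the table, on four legs over a catch pan. Origin on the table under the bed's middle; x points from the grip (front) to the hinge (rear), y to the slicer's left. The arm's hinge axis runs along y at x = +105 mm, height 135 mm, between two towers at y = +-74 mm, tops at 145 mm.
- pivot (a point): Swinging press arm, 0.75 kg: two side bars (y = +-57 mm) from the hinge to a black grip bar, between them a white pusher block with six ribs pointing down, 12.7 mm apart. This point is on the hinge axis in the middle; arm down, -x points to the grip. The pusher is bolted in slots with spacers: it sits up to 12.5 mm left or right of the arm's middle and 4 mm high or low; not measured, to be felt.
- press_arm (a joint): Arm angle: 0 = down at its stop, grows upward to 1.28. Stiff pivot: the arm stays where left above about 1.1; lower down it falls if let go (1.5 N at the grip) and strikes the blades hard, so carry it down. Lifting takes about 6 N. The ribs reach the blades somewhere between 0.28 and 0.10; there the arm catches and stays resting when let go.
- grip (a point): Centre of the black round grip bar, along the slicer's y, 22 mm thick, 104 mm free length. At arm angle q it is at slicer x = 105 - 215 cos q + 4 sin q mm, y = 0, height 135 + 215 sin q + 4 cos q mm. Can be pinched from above in the middle, fingers closing along the slicer's x; it turns in a light pinch (20 N) as the arm swings.
- frame_middle (a point): Middle of the grey blade frame, at bed height: five steel blades along x, 12.7 mm apart, green lips at both ends. Slides along y only, stiffly (2.5 N, 4 to 6 N under the resting pusher). Within about 2 mm of the pusher's place the ribs drop in, the arm sinks to its stop and the frame is locked: a hard stop. Pusher and blades must not press on each other with over 22 N (7 N at the grip bar).
- blade_frame (a joint): Sideways position of the blade frame (m) along the slicer's y: 0 = middle of the bed, + to the slicer's left, travel +-0.027. It starts 0.018 to 0.024 to the left and stays where it is pushed; the place where the ribs drop in lies somewhere from -0.0125 to +0.0125.
- lip_left (a point): Centre of the outer face (looking to the slicer's +y) of the left green lip, 128 mm from the frame's middle, 107 mm above the table. The lip is 50 mm (x) by 8 mm (y), from 87 to 123 mm above the table, and stands beyond the bed's edge with free space outside it.
- lip_right (a point): The same on the right lip (outer face looks to -y).
- bowl: Steel bowl, 140 mm across, 60 mm high. Origin under its centre. Bystander.
- spice_jar: Amber glass jar with red cap, 60 mm across, 105 mm high. Origin under its centre. Bystander.
- deli_cup: White plastic cup, 104 mm across, 75 mm high. Origin under its centre. Bystander.
- scrub_brush: Blue-handled brush lying on the table, under 250 mm long. Bystander.

How it is judged:
By the outcome, as a careful person would: the job done as asked, in the order asked, and still so for the second after the job is handed in, with the robot touching nothing.
It also fails if it takes over 70 s, if anything falls off the work surface, if the arm or the gripper's body presses on something with over 40 N, if the wrist force passes 120 N, or if a joint passes its speed limit or range.

## Working session

There is one attempt and no reset: what is moved stays moved. The work goes in short steps, Python scripts to look and compute and a tool call to move; the robot and the scene stay as the last step left them, time stands still between calls to the robot, and variables do not carry over. Pictures are saved under pics/ and viewed, and the job is handed in when it is done.

Besides the shell and the picture viewer there is one more tool, called as name(argument=value, ...) on one line, values as JSON. apply_moves: Moves the arm, as the interface text tells. Its arguments: {"type":"object","properties":{"plan":{"type":"array","items":{"type":"object","properties":{"tx":{"type":"number"},"ty":{"type":"number"},"tz":{"type":"number"},"rx":{"type":"number"},"ry":{"type":"number"},"rz":{"type":"number"},"jaw":{"type":"number"}}}},"grip_force":{"type":"number"}},"required":["plan"]}

```bash
ls; mkdir -p pics; python3 - <<'E'
from rig import env
import cv2
s=env.observe(); print({k:(v.tolist() if hasattr(v,'tolist') else v) for k,v in s.items()}, env.grip_depth)
for n in ["scene","side","wrist"]:
    d=env.get_image(n); cv2.imwrite(f"pics/{n}0.png",d["image"][:,:,::-1]); print(n,d["intrinsics"],d["k1"],d["world_from_camera"])
E
```

```text
pics
{'time_s': 0.0, 'q': [-89.57039942807108, 21.839925047161106, 74.3840632726089, -0.001021639685155819, 83.85916222676843, -12.33539125742837], 'qvel': [0.0550487011332113, 0.0582249757474459, 0.0049958301354310454, -0.017984948562167626, 0.015487247303478302, 0.1003704830129928], 'joint_efforts': [0.0005585220606008079, -44.84618782997131, -23.127511739730835, -8.097941645246465e-05, 0.004732710658572614, -1.3424461542399513e-06], 'position': [0.12151849717337451, -0.5361048186472464, 0.23072583233181532], 'tool_rot': [[0.9752841200318666, 0.22095448489489172, -2.860945498752422e-05], [0.2209542928501925, -0.9752830844672107, 0.0014510765642473443], [0.00029271955729115716, -0.0014215333119564078, -0.9999989467785971]], 'ft_force': [1.022083076800444, -0.5161637703805521, 0.3696106828943742], 'wrist_torque': [0.01343559378995, -0.009409356920917464, -0.005697256422296291], 'grip_width': 0.08529323704044217} -0.0187
scene [[503.00552622   0.         319.24655156]
 [  0.         503.00552622 196.76707025]
 [  0.           0.           1.        ]] -0.03149265673335432 [[-0.5954467
[... 209 characters left out ...]
619   0.         314.26992107]
 [  0.         376.62875619 195.49977189]
 [  0.           0.           1.        ]] 0.014285561676278116 [[-0.89261758  0.30255488 -0.33420713  0.25738778]
 [-0.45077897 -0.60834303  0.65323585  0.67593123]
 [-0.00567289  0.73374335  0.67940306  0.80156354]
 [ 0.          0.          0.          1.        ]]
wrist [[295.85620576   0.         320.60953637]
 [  0.         295.85620576 201.17541735]
 [  0.           0.           1.        ]] -0.04882859234462363 [[ 0.22145159  0.93086722  0.29059492  0.19590109]
 [-0.97516976  0.21193097  0.06425888 -0.51857784]
 [-0.00176958 -0.2976096   0.95468602  0.37440533]
 [ 0.          0.          0.          1.        ]]
```

View pics/scene0.png

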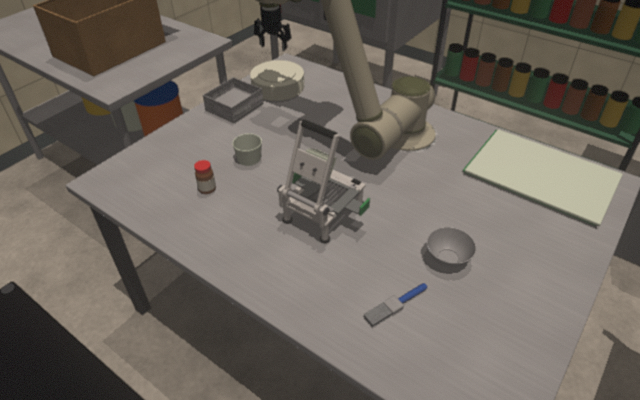

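View pics/side0.png

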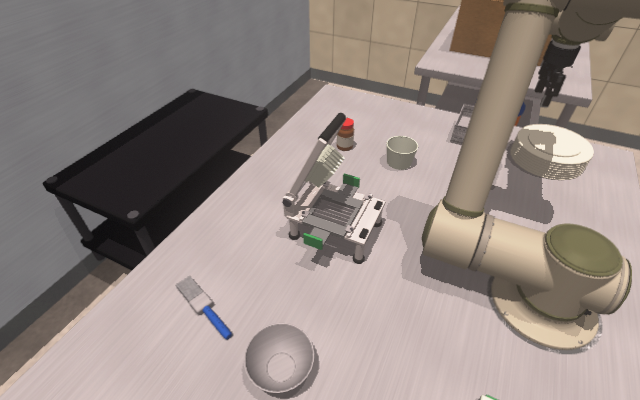

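View pics/wrist0.png

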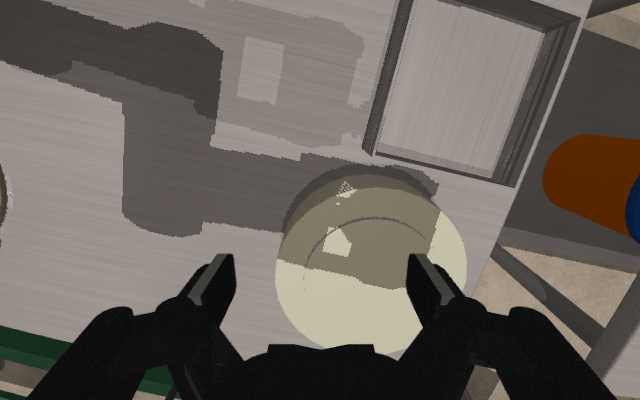

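```bash
cat > h.py <<'E'
from rig import env
import cv2, numpy as np
def ray(d,u,v):
    K=d["intrinsics"];k1=d["k1"]
    x=(u-K[0,2])/K[0,0];y=(v-K[1,2])/K[1,1]
    rd=np.hypot(x,y);r=rd
    for _ in range(20): r=rd/(1+k1*r*r)
    f=r/rd if rd>0 else 1
    c=np.array([x*f,-y*f,-1.]);T=d["world_from_camera"]
    w=T[:3,:3]@c; return T[:3,3],w/np.linalg.norm(w)
def onz(d,u,v,z):
    o,w=ray(d,u,v); return o+w*(z-o[2])/w[2]
def proj(d,p):
    T=np.linalg.inv(d["world_from_camera"]);c=T[:3,:3]@np.array(p)+T[:3,3]
    x=c[0]/-c[2];y=-c[1]/-c[2];r2=x*x+y*y;f=1+d["k1"]*r2
    K=d["intrinsics"];return K[0,0]*x*f+K[0,2],K[1,1]*y*f+K[1,2]
def tri(d1,p1,d2,p2):
    o1,w1=ray(d1,*p1);o2,w2=ray(d2,*p2)
    A=np.stack([w1,-w2],1);t=np.linalg.lstsq(A,o2-o1,rcond=None)[0]
    a=o1+w1*t[0];b=o2+w2*t[1];return (a+b)/2,np.linalg.norm(a-b)
E
python3 - <<'E'
import cv2
a=cv2.imread("pics/scene0.png")[110:250,260:390]; cv2.imwrite("pics/sc0z.png",cv2.resize(a,None,fx=4,fy=4,interpolation=cv2.INTER_CUBIC))
a=cv2.imread("pics/side0.png")[100:275,265:405]; cv2.imwrite("pics/si0z.png",cv2.resize(a,None,fx=3.4,fy=3.4,interpolation=cv2.INTER_CUBIC))
E
```

```text
(no output)
```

View pics/sc0z.png

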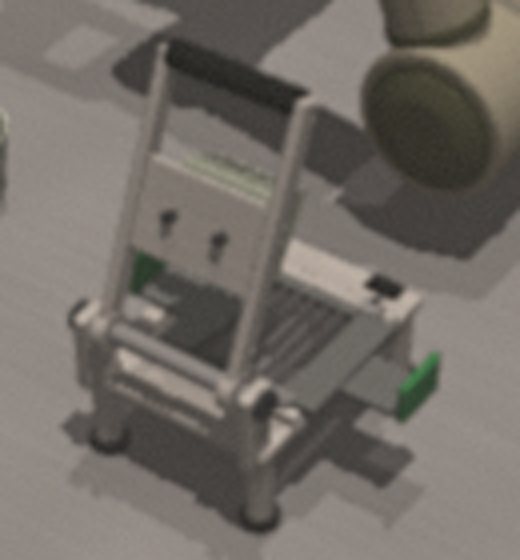

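View pics/si0z.png

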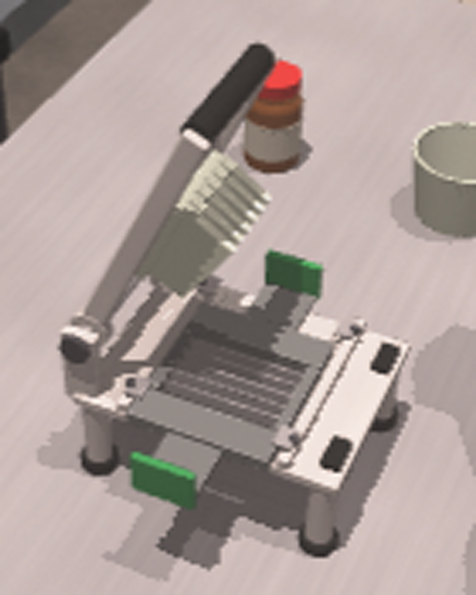

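```bash
python3 - <<'E'
from h import *
S=env.get_image("scene");D=env.get_image("side")
sc=lambda u,v:(260+(u+.5)/4-.5,110+(v+.5)/4-.5)
si=lambda u,v:(265+(u+.5)/3.4-.5,100+(v+.5)/3.4-.5)
for n,a,b in [("gripL",(303,98),(195,128)),("gripR",(168,52),(262,55)),("cornFL",(422,300),(338,487)),("lipTLfront",(438,355),(195,476)),("lipTLrear",(399,388),(133,455)),("lipBLf",(438,380),(195,507)),("lipBLr",(400,420),(135,485)),("hubL",(266,402),(77,343))]:
    p,e=tri(S,sc(*a),D,si(*b)); print(n,(p*1000).round(1),round(e*1000,1))
for n,b in [("FL",(338,487)),("FR",(408,345))]: print(n,onz(D,*si(*b),.085)*1000)
print("FLs",onz(S,*sc(422,300),.085)*1000)
for d,n in((S,"scene"),(D,"side")):
    im=d["image"];h=cv2.cvtColor(im,cv2.COLOR_RGB2HSV)
    def blob(m,nm):
        k,l,st,c=cv2.connectedComponentsWithStats(m.astype(np.uint8))
        for i in range(1,k):
            if st[i,4]>25: print(n,nm,st[i],c[i].round(1))
    g=(h[...,0]>45)&(h[...,0]<85)&(h[...,1]>100)&(h[...,2]>40)
    blob(g,"green")
    blob((h[...,0]>108)&(h[...,0]<125)&(h[...,1]>150),"blue")
    blob(((h[...,0]<5)|(h[...,0]>175))&(h[...,1]>150)&(h[...,2]>100),"red")
print("bowl",onz(S,451,245,.06)*1000,onz(D,280,352,.06)*1000,"cup",onz(S,248,143,.075)*1000,onz(D,401,146,.075)*1000)
print("jar",onz(S,203,166,.105)*1000,"brush",onz(S,367,322,0)*1000,onz(S,425,287,.015)*1000)
E
```

```text
gripL [553.   60.1 339.7] 1.4
gripR [555.3 -52.5 332.5] 0.2
cornFL [423.3  85.7  82.7] 3.0
lipTLfront [506.7 151.3 120.9] 1.7
lipTLrear [554.5 150.2 120.9] 3.5
lipBLf [504.5 153.1  92.9] 2.1
lipBLr [553.5 151.5  89.3] 2.1
hubL [636.   88.7 139.4] 2.9
FL [422.71753727  85.64234888  85.        ]
FR [426.30401746 -78.93234235  85.        ]
FLs [426.66354177  88.73745129  85.        ]
scene blue [137  87  26  18  80] [148.5  97.6]
scene red [195 161  15  10 128] [202.  165.5]
side green [304 233  18   8  45] [312.3 236.6]
side blue [203 307  27  31 264] [216.3 321.6]
side red [342 118  11  11  80] [347.3 123.4]
bowl [478.29880479 411.62566902  60.        ] [476.02599891 404.20890272  60.        ] cup [ 469.73594513 -369.54485776   75.        ] [ 466.99488701 -364.4993953    75.        ]
jar [ 675.49422307 -373.23914841  105.        ] brush [796.86613704 337.58301685   0.        ] [618.86529109 410.09522793  15.        ]
```

apply_moves(plan=[{"tx": 0,"ty": 0,"tz": 45},{"tx": 0,"ty": 0,"tz": 90},{"tx": 20,"ty": 20,"tz": 135,"rz": 0.1},{"tx": 45,"ty": 50,"tz": 165,"rz": 0.2},{"tx": 70,"ty": 90,"tz": 180,"rz": 0.3},{"tx": 95,"ty": 130,"tz": 190,"rz": 0.4},{"tx": 125,"ty": 165,"tz": 190,"rz": 0.5},{"tx": 155,"ty": 200,"tz": 190,"rz": 0.6},{"tx": 185,"ty": 235,"tz": 190,"rz": 0.7},{"tx": 215,"ty": 270,"tz": 190,"rz": 0.8},{"tx": 245,"ty": 305,"tz": 190,"rz": 0.9},{"tx": 270,"ty": 340,"tz": 190,"rz": 1.0}], grip_force=20)

```text
validation failed for argument at $.pl...
```

apply_moves(plan=[{"tx": 0,"ty": 0,"tz": 45,"rx": 0,"ry": 0,"rz": 0,"jaw": 1},{"tx": 0,"ty": 0,"tz": 90,"rx": 0,"ry": 0,"rz": 0,"jaw": 1}], grip_force=20)

```text
time_s: 0.45
position: [0.1215, -0.5357, 0.3214]
tool_rot: [[0.975, 0.221, -0.0], [0.221, -0.975, 0.004], [0.001, -0.004, -1.0]]
ft_force: [0.3, -1.6, 0.7]
grip_width: 0.0854
```

apply_moves(plan=[{"tx": 20,"ty": 20,"tz": 40,"rx": 0,"ry": 0,"rz": 0.1,"jaw": 1},{"tx": 45,"ty": 50,"tz": 70,"rx": 0,"ry": 0,"rz": 0.2,"jaw": 1},{"tx": 70,"ty": 90,"tz": 90,"rx": 0,"ry": 0,"rz": 0.3,"jaw": 1},{"tx": 95,"ty": 130,"tz": 105,"rx": 0,"ry": 0,"rz": 0.4,"jaw": 1},{"tx": 125,"ty": 165,"tz": 110,"rx": 0,"ry": 0,"rz": 0.5,"jaw": 1},{"tx": 155,"ty": 200,"tz": 110,"rx": 0,"ry": 0,"rz": 0.6,"jaw": 1},{"tx": 185,"ty": 235,"tz": 110,"rx": 0,"ry": 0,"rz": 0.7,"jaw": 1},{"tx": 215,"ty": 270,"tz": 110,"rx": 0,"ry": 0,"rz": 0.8,"jaw": 1},{"tx": 245,"ty": 305,"tz": 110,"rx": 0,"ry": 0,"rz": 0.9,"jaw": 1},{"tx": 275,"ty": 340,"tz": 110,"rx": 0,"ry": 0,"rz": 1.0,"jaw": 1},{"tx": 305,"ty": 375,"tz": 110,"rx": 0,"ry": 0,"rz": 1.1,"jaw": 1},{"tx": 335,"ty": 410,"tz": 110,"rx": 0,"ry": 0,"rz": 1.2,"jaw": 1}])

```text
time_s: 1.65
position: [0.4573, -0.1239, 0.4315]
tool_rot: [[0.143, 0.99, -0.003], [0.99, -0.143, 0.001], [0.001, -0.004, -1.0]]
ft_force: [0.8, -0.7, -0.1]
grip_width: 0.0855
```

```bash
python3 - <<'E'
from h import *
d=env.get_image("wrist");cv2.imwrite("pics/w1.png",d["image"][:,:,::-1]);s=env.observe();print(s["position"],s["q"],s["time_s"],s["ft_force"])
for n,p in[("gL",(.553,.060,.336)),("gR",(.5553,-.0525,.336))]:print(n,proj(d,p))
E
```

```text
[ 0.46012344 -0.11953859  0.43091945] [-28.93493351  10.43624255  58.4780693    0.11909957 111.33874836
 -21.27162159] 1.7 [-0.23314553  4.09165255 -2.56881158]
gL (np.float64(420.6635031913946), np.float64(-67.1685788770682))
gR (np.float64(433.23776006767946), np.float64(99.96624704947895))
```

View pics/w1.png

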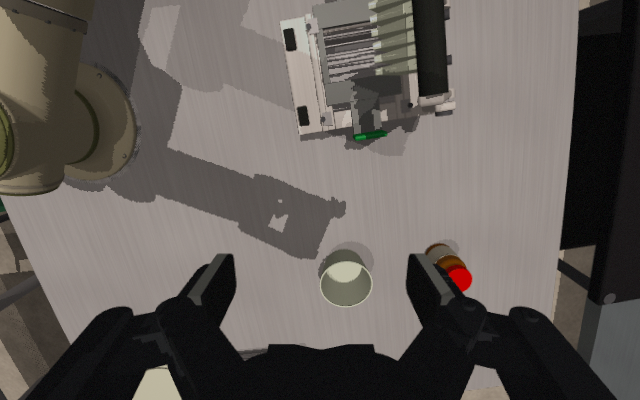

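apply_moves(plan=[{"tx": 25,"ty": 33,"tz": 0,"rx": 0,"ry": 0,"rz": 0.06,"jaw": 1},{"tx": 50,"ty": 66,"tz": 0,"rx": 0,"ry": 0,"rz": 0.12,"jaw": 1},{"tx": 75,"ty": 100,"tz": 0,"rx": 0,"ry": 0,"rz": 0.165,"jaw": 1},{"tx": 92,"ty": 123,"tz": 0,"rx": 0,"ry": 0,"rz": 0.165,"jaw": 1},{"tx": 92,"ty": 123,"tz": 0,"rx": 0,"ry": 0,"rz": 0.165,"jaw": 1},{"tx": 92,"ty": 123,"tz": 0,"rx": 0,"ry": 0,"rz": 0.165,"jaw": 1}])

```text
time_s: 2.3
position: [0.5522, 0.0037, 0.4305]
tool_rot: [[-0.033, 0.999, -0.004], [0.999, 0.033, 0.003], [0.003, -0.004, -1.0]]
ft_force: [-0.5, -0.7, 0.0]
grip_width: 0.0851
```

```bash
python3 - <<'E'
from h import *
d=env.get_image("wrist");cv2.imwrite("pics/w2.png",d["image"][:,:,::-1]);s=env.observe();print(s["position"],s["q"],s["time_s"],s["ft_force"],np.array(s["tool_rot"]).round(3))
for n,p in[("gL",(.553,.060,.336)),("gR",(.5553,-.0525,.336))]:print(n,proj(d,p))
E
```

```text
[0.55189811 0.00308963 0.4308633 ] [-12.03441781  19.38908788  46.13103093   0.14504024 114.73093909
 -13.79111064] 2.35 [-0.12298096 -0.23387093  0.15297162] [[-0.032  0.999 -0.004]
 [ 0.999  0.032  0.003]
 [ 0.003 -0.004 -1.   ]]
gL (np.float64(324.23841508172006), np.float64(137.05010463986406))
gR (np.float64(322.1845100275033), np.float64(263.96871165277247))
```

View pics/w2.png

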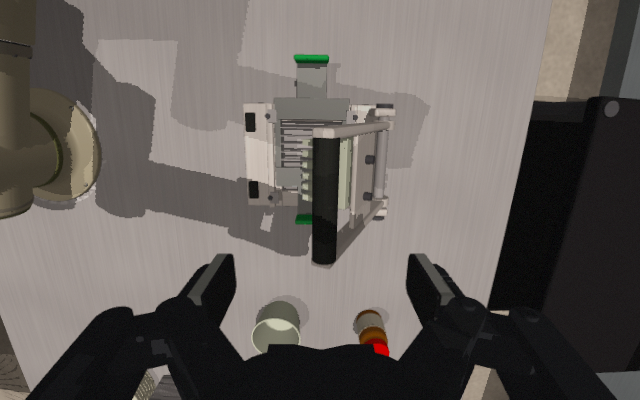

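```bash
python3 - <<'E'
import cv2
a=cv2.imread("pics/w2.png")[45:275,235:405]; cv2.imwrite("pics/w2z.png",cv2.resize(a,None,fx=2.6,fy=2.6,interpolation=cv2.INTER_CUBIC))
E
```

```text
(no output)
```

View pics/w2z.png

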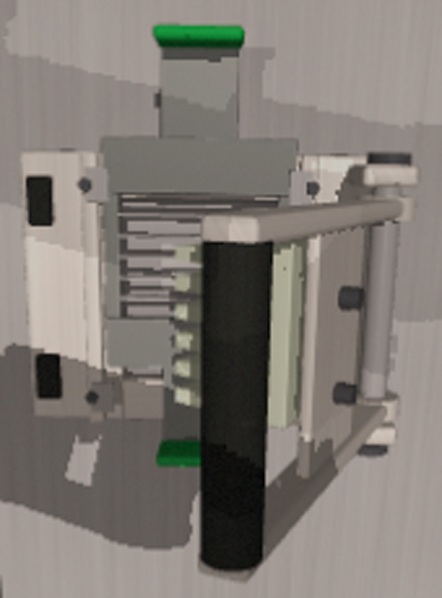

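apply_moves(plan=[{"tx": 1,"ty": 0,"tz": -30,"rx": 0,"ry": 0,"rz": -0.01,"jaw": 1},{"tx": 2,"ty": 0,"tz": -60,"rx": 0,"ry": 0,"rz": -0.01,"jaw": 1},{"tx": 2,"ty": 0,"tz": -90,"rx": 0,"ry": 0,"rz": -0.01,"jaw": 1},{"tx": 2,"ty": 0,"tz": -114,"rx": 0,"ry": 0,"rz": -0.01,"jaw": 1},{"tx": 2,"ty": 0,"tz": -114,"rx": 0,"ry": 0,"rz": -0.01,"jaw": 1},{"tx": 2,"ty": 0,"tz": -114,"rx": 0,"ry": 0,"rz": -0.01,"jaw": 1}])

```text
time_s: 2.95
position: [0.5538, 0.0023, 0.3181]
tool_rot: [[-0.02, 1.0, -0.003], [1.0, 0.021, 0.003], [0.003, -0.003, -1.0]]
ft_force: [-0.2, 0.2, 0.3]
grip_width: 0.0854
```

apply_moves(plan=[{"tx": 0,"ty": 0,"tz": -1,"rx": 0,"ry": 0,"rz": 0,"jaw": 0.2},{"tx": 0,"ty": 0,"tz": -1,"rx": 0,"ry": 0,"rz": 0,"jaw": 0},{"tx": 0,"ty": 0,"tz": -1,"rx": 0,"ry": 0,"rz": 0,"jaw": -0.2}], grip_force=20)

```text
time_s: 3.25
position: [0.5539, 0.0022, 0.318]
tool_rot: [[-0.02, 1.0, -0.001], [1.0, 0.02, 0.003], [0.003, -0.001, -1.0]]
ft_force: [-0.4, 0.7, 0.6]
grip_width: 0.0439
```

```bash
python3 - <<'E'
from h import *
s=env.observe();print(s["grip_width"],s["position"],s["ft_force"])
d=env.get_image("side");a=d["image"][90:275,255:415,::-1];cv2.imwrite("pics/s3.png",cv2.resize(a,None,fx=3.2,fy=3.2,interpolation=cv2.INTER_CUBIC))
E
```

```text
0.043886503201846915 [0.55394362 0.00215558 0.31795127] [-0.39708429  0.68440953  0.59019493]
```

View pics/s3.png

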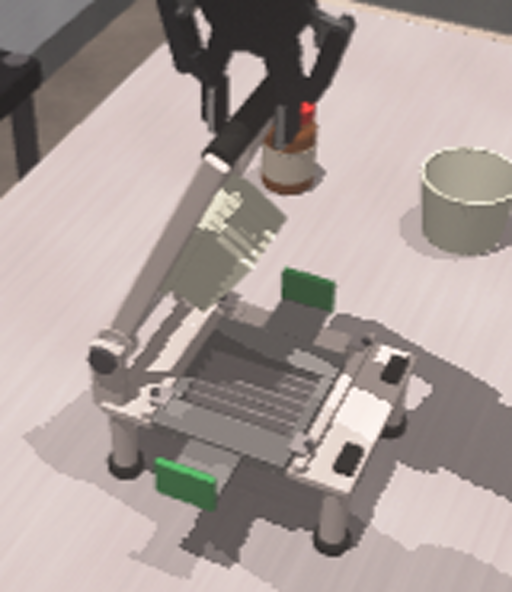

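apply_moves(plan=[{"tx": 0,"ty": 0,"tz": -1,"rx": 0,"ry": 0,"rz": 0,"jaw": -0.4},{"tx": 0,"ty": 0,"tz": -1,"rx": 0,"ry": 0,"rz": 0,"jaw": -0.6},{"tx": 0,"ty": 0,"tz": -1,"rx": 0,"ry": 0,"rz": 0,"jaw": -0.6},{"tx": 0,"ty": 0,"tz": -1,"rx": 0,"ry": 0,"rz": 0,"jaw": -0.8}], grip_force=20)

```text
time_s: 3.7
position: [0.5539, 0.0022, 0.3168]
tool_rot: [[-0.02, 1.0, -0.001], [1.0, 0.02, 0.003], [0.003, -0.001, -1.0]]
ft_force: [-1.0, -0.4, 0.9]
grip_width: 0.0214
```

```bash
python3 - <<'E'
from h import *
d=env.get_image("wrist")
s=env.observe()
Tt=np.eye(4);Tt[:3,:3]=s["tool_rot"];Tt[:3,3]=s["position"]
X=np.linalg.inv(Tt)@d["world_from_camera"]; print(X.round(4))
T2=np.eye(4);T2[:3,:3]=np.array([[-0.0325,.9995,-.004],[.9995,.0325,.003],[.003,-.004,-1]]);T2[:3,3]=[.5519,.0031,.4309]
u,_,v=np.linalg.svd(T2[:3,:3]);T2[:3,:3]=u@v
d2=dict(d);d2["world_from_camera"]=T2@X
f=lambda u,v:(235+(u+.5)/2.6-.5,45+(v+.5)/2.6-.5)
for n,p,z in[("rod top",(385,225),.135),("rod bot",(377,390),.135),("bedFL",(22,157),.085),("bedFR",(37,416),.085),("lipL",(199,28),.123),("lipLends",(154,27),.123),("",(244,27),.123),("knobs",(351,298),.1)]:
    print(n,(onz(d2,*f(*p),z)*1000).round(1))
S=env.get_image("scene");D=env.get_image("side")
print(onz(S,*(260+266/4,110+402/4),.135)*1000, onz(S,260+77/4,110+313/4,.135)*1000, onz(D,265+77/3.4,100+343/3.4,.135)*1000)
E
```

```text
[[ 5.000e-04  9.549e-01  2.970e-01  7.690e-02]
 [ 1.000e+00 -7.000e-04  6.000e-04  3.000e-04]
 [ 7.000e-04  2.970e-01 -9.549e-01 -1.436e-01]
 [ 0.000e+00  0.000e+00  0.000e+00  1.000e+00]]
rod top [639.6  53.8 135. ]
rod bot [643.7 -42.1 135. ]
bedFL [424.7  84.3  85. ]
bedFR [428.2 -81.8  85. ]
lipL [532.6 153.8 123. ]
lipLends [508.3 153.6 123. ]
 [556.8 155.1 123. ]
knobs [629.6   6.8 100. ]
[633.81865654  89.40524624 135.        ] [639.2126517  -79.92255697 135.        ] [637.2976745   83.62119628 135.        ]
```

```bash
python3 - <<'E'
from math import *
H=636.5;R=215.04;p0=acos((H-554)/R);print(degrees(p0))
x0=554;z0=135+R*sin(p0)
for a in [65.5,64,62]+list(range(58,6,-2)):
    f=radians(a);x=H-R*cos(f);z=135+R*sin(f)
    print(a,round(f-.0186,3),"tx %.1f ty %.1f tz %.1f"%(x-x0,(x-x0)*.025,z-z0))
E
```

```text
67.44007154670406
65.5 1.125 tx -6.7 ty -0.2 tz -2.9
64 1.098 tx -11.8 ty -0.3 tz -5.3
62 1.064 tx -18.5 ty -0.5 tz -8.7
58 0.994 tx -31.5 ty -0.8 tz -16.2
56 0.959 tx -37.7 ty -0.9 tz -20.3
54 0.924 tx -43.9 ty -1.1 tz -24.6
52 0.889 tx -49.9 ty -1.2 tz -29.1
50 0.854 tx -55.7 ty -1.4 tz -33.9
48 0.819 tx -61.4 ty -1.5 tz -38.8
46 0.784 tx -66.9 ty -1.7 tz -43.9
44 0.749 tx -72.2 ty -1.8 tz -49.2
42 0.714 tx -77.3 ty -1.9 tz -54.7
40 0.68 tx -82.2 ty -2.1 tz -60.4
38 0.645 tx -87.0 ty -2.2 tz -66.2
36 0.61 tx -91.5 ty -2.3 tz -72.2
34 0.575 tx -95.8 ty -2.4 tz -78.3
32 0.54 tx -99.9 ty -2.5 tz -84.6
30 0.505 tx -103.7 ty -2.6 tz -91.1
28 0.47 tx -107.4 ty -2.7 tz -97.6
26 0.435 tx -110.8 ty -2.8 tz -104.3
24 0.4 tx -113.9 ty -2.8 tz -111.1
22 0.365 tx -116.9 ty -2.9 tz -118.0
20 0.33 tx -119.6 ty -3.0 tz -125.0
18 0.296 tx -122.0 ty -3.1 tz -132.1
16 0.261 tx -124.2 ty -3.1 tz -139.3
14 0.226 tx -126.2 ty -3.2 tz -146.6
12 0.191 tx -127.8 ty -3.2 tz -153.9
10 0.156 tx -129.3 ty -3.2 tz -161.2
8 0.121 tx -130.4 ty -3.3 tz -168.7
```

apply_moves(plan=[{"tx": -3,"ty": 0,"tz": -1,"rx": 0,"ry": 0,"rz": 0,"jaw": -0.8},{"tx": -7,"ty": 0,"tz": -3,"rx": 0,"ry": 0,"rz": 0,"jaw": -0.8},{"tx": -12,"ty": 0,"tz": -5.5,"rx": 0,"ry": 0,"rz": 0,"jaw": -0.8},{"tx": -12,"ty": 0,"tz": -5.5,"rx": 0,"ry": 0,"rz": 0,"jaw": -0.8},{"tx": -12,"ty": 0,"tz": -5.5,"rx": 0,"ry": 0,"rz": 0,"jaw": -0.8}])

```text
time_s: 4.35
position: [0.5411, 0.0021, 0.3113]
tool_rot: [[-0.02, 1.0, -0.003], [1.0, 0.02, 0.002], [0.002, -0.003, -1.0]]
ft_force: [-3.6, -2.1, 3.1]
grip_width: 0.0215
```

```bash
cat > arc.py <<'E'
from math import *
import sys
H,x0=float(sys.argv[1]),float(sys.argv[2]);R=215.04;p0=acos((H-x0)/R);z0=135+R*sin(p0);print(degrees(p0),z0)
for a in map(float,sys.argv[3:]):
    f=radians(a);x=H-R*cos(f);z=135+R*sin(f)
    print(a,round(f-.0186,3),"tx %.1f ty %.1f tz %.1f"%(x-x0,(x-x0)*.025,z-z0))
E
python3 arc.py 634 541 62 60 58 56 54 52 50 47 44 41 38 35 32 29 26 23 20
```

```text
64.37509708277454 328.88966346868517
62.0 1.064 tx -8.0 ty -0.2 tz -4.0
60.0 1.029 tx -14.5 ty -0.4 tz -7.7
58.0 0.994 tx -21.0 ty -0.5 tz -11.5
56.0 0.959 tx -27.2 ty -0.7 tz -15.6
54.0 0.924 tx -33.4 ty -0.8 tz -19.9
52.0 0.889 tx -39.4 ty -1.0 tz -24.4
50.0 0.854 tx -45.2 ty -1.1 tz -29.2
47.0 0.802 tx -53.7 ty -1.3 tz -36.6
44.0 0.749 tx -61.7 ty -1.5 tz -44.5
41.0 0.697 tx -69.3 ty -1.7 tz -52.8
38.0 0.645 tx -76.5 ty -1.9 tz -61.5
35.0 0.592 tx -83.2 ty -2.1 tz -70.5
32.0 0.54 tx -89.4 ty -2.2 tz -79.9
29.0 0.488 tx -95.1 ty -2.4 tz -89.6
26.0 0.435 tx -100.3 ty -2.5 tz -99.6
23.0 0.383 tx -104.9 ty -2.6 tz -109.9
20.0 0.33 tx -109.1 ty -2.7 tz -120.3
```

apply_moves(plan=[{"tx": -4,"ty": 0,"tz": -1.5,"rx": 0,"ry": 0,"rz": 0,"jaw": -0.8},{"tx": -8,"ty": 0,"tz": -3.5,"rx": 0,"ry": 0,"rz": 0,"jaw": -0.8},{"tx": -14.5,"ty": 0,"tz": -7,"rx": 0,"ry": 0,"rz": 0,"jaw": -0.8},{"tx": -21,"ty": -0.5,"tz": -11,"rx": 0,"ry": 0,"rz": 0,"jaw": -0.8},{"tx": -27,"ty": -0.5,"tz": -15,"rx": 0,"ry": 0,"rz": 0,"jaw": -0.8},{"tx": -33.4,"ty": -1,"tz": -19.4,"rx": 0,"ry": 0,"rz": 0,"jaw": -0.8},{"tx": -39.4,"ty": -1,"tz": -24,"rx": 0,"ry": 0,"rz": 0,"jaw": -0.8},{"tx": -45,"ty": -1,"tz": -29,"rx": 0,"ry": 0,"rz": 0,"jaw": -0.8},{"tx": -45,"ty": -1,"tz": -29,"rx": 0,"ry": 0,"rz": 0,"jaw": -0.8}])

```text
time_s: 5.25
position: [0.4948, 0.0013, 0.2815]
tool_rot: [[-0.02, 1.0, -0.006], [1.0, 0.02, 0.003], [0.003, -0.006, -1.0]]
ft_force: [-1.5, 1.9, -3.3]
grip_width: 0.021
```

```bash
python3 arc.py 634 494.8 47 44 41 38 35 32 29 26 24 22
```

```text
49.66004782424394 298.9071737295229
47.0 0.802 tx -7.5 ty -0.2 tz -6.6
44.0 0.749 tx -15.5 ty -0.4 tz -14.5
41.0 0.697 tx -23.1 ty -0.6 tz -22.8
38.0 0.645 tx -30.3 ty -0.8 tz -31.5
35.0 0.592 tx -37.0 ty -0.9 tz -40.6
32.0 0.54 tx -43.2 ty -1.1 tz -50.0
29.0 0.488 tx -48.9 ty -1.2 tz -59.7
26.0 0.435 tx -54.1 ty -1.4 tz -69.6
24.0 0.4 tx -57.2 ty -1.4 tz -76.4
22.0 0.365 tx -60.2 ty -1.5 tz -83.4
```

apply_moves(plan=[{"tx": -3.5,"ty": 0,"tz": -3,"rx": 0,"ry": 0,"rz": 0,"jaw": -0.8},{"tx": -7.5,"ty": 0,"tz": -6.6,"rx": 0,"ry": 0,"rz": 0,"jaw": -0.8},{"tx": -15.5,"ty": 0,"tz": -14.5,"rx": 0,"ry": 0,"rz": 0,"jaw": -0.8},{"tx": -23,"ty": -0.5,"tz": -22.8,"rx": 0,"ry": 0,"rz": 0,"jaw": -0.8},{"tx": -30.3,"ty": -0.5,"tz": -31.5,"rx": 0,"ry": 0,"rz": 0,"jaw": -0.8},{"tx": -37,"ty": -1,"tz": -40.6,"rx": 0,"ry": 0,"rz": 0,"jaw": -0.8},{"tx": -40,"ty": -1,"tz": -45.5,"rx": 0,"ry": 0,"rz": 0,"jaw": -0.8},{"tx": -40,"ty": -1,"tz": -45.5,"rx": 0,"ry": 0,"rz": 0,"jaw": -0.8}])

```text
time_s: 6.05
position: [0.4543, 0.0006, 0.235]
tool_rot: [[-0.02, 1.0, -0.007], [1.0, 0.02, 0.004], [0.004, -0.007, -1.0]]
ft_force: [3.6, 2.8, -7.9]
grip_width: 0.0213
```

apply_moves(plan=[{"tx": 1,"ty": 0,"tz": -1,"rx": 0,"ry": 0,"rz": 0,"jaw": -0.8},{"tx": 1,"ty": 0,"tz": -1,"rx": 0,"ry": 0,"rz": 0,"jaw": -0.8},{"tx": 1,"ty": 0,"tz": -1,"rx": 0,"ry": 0,"rz": 0,"jaw": -0.8}])

```text
time_s: 6.35
position: [0.4538, 0.0006, 0.2339]
tool_rot: [[-0.02, 1.0, -0.012], [1.0, 0.02, 0.004], [0.004, -0.012, -1.0]]
ft_force: [-5.8, -0.8, -0.2]
grip_width: 0.0209
```

```bash
python3 arc.py 635.5 455 32 30 28 26 24 22 20 18 17 16 15 14
```

```text
32.925427951090576 251.88435139059465
32.0 0.54 tx -1.9 ty -0.0 tz -2.9
30.0 0.505 tx -5.7 ty -0.1 tz -9.4
28.0 0.47 tx -9.4 ty -0.2 tz -15.9
26.0 0.435 tx -12.8 ty -0.3 tz -22.6
24.0 0.4 tx -15.9 ty -0.4 tz -29.4
22.0 0.365 tx -18.9 ty -0.5 tz -36.3
20.0 0.33 tx -21.6 ty -0.5 tz -43.3
18.0 0.296 tx -24.0 ty -0.6 tz -50.4
17.0 0.278 tx -25.1 ty -0.6 tz -54.0
16.0 0.261 tx -26.2 ty -0.7 tz -57.6
15.0 0.243 tx -27.2 ty -0.7 tz -61.2
14.0 0.226 tx -28.2 ty -0.7 tz -64.9
```

```bash
python3 arc.py 634.5 453.8 32 30 28 26 24 22 20 18 17 16 15 14
```

```text
32.82725962297414 251.57491840014302
32.0 0.54 tx -1.7 ty -0.0 tz -2.6
30.0 0.505 tx -5.5 ty -0.1 tz -9.1
28.0 0.47 tx -9.2 ty -0.2 tz -15.6
26.0 0.435 tx -12.6 ty -0.3 tz -22.3
24.0 0.4 tx -15.7 ty -0.4 tz -29.1
22.0 0.365 tx -18.7 ty -0.5 tz -36.0
20.0 0.33 tx -21.4 ty -0.5 tz -43.0
18.0 0.296 tx -23.8 ty -0.6 tz -50.1
17.0 0.278 tx -24.9 ty -0.6 tz -53.7
16.0 0.261 tx -26.0 ty -0.7 tz -57.3
15.0 0.243 tx -27.0 ty -0.7 tz -60.9
14.0 0.226 tx -28.0 ty -0.7 tz -64.6
```

apply_moves(plan=[{"tx": -1.7,"ty": 0,"tz": -2.6,"rx": 0,"ry": 0,"rz": 0,"jaw": -0.8},{"tx": -5.5,"ty": 0,"tz": -9,"rx": 0,"ry": 0,"rz": 0,"jaw": -0.8},{"tx": -9.2,"ty": 0,"tz": -15.6,"rx": 0,"ry": 0,"rz": 0,"jaw": -0.8},{"tx": -12.6,"ty": 0,"tz": -22.3,"rx": 0,"ry": 0,"rz": 0,"jaw": -0.8},{"tx": -15.7,"ty": 0,"tz": -29,"rx": 0,"ry": 0,"rz": 0,"jaw": -0.8},{"tx": -15.7,"ty": 0,"tz": -29,"rx": 0,"ry": 0,"rz": 0,"jaw": -0.8},{"tx": -15.7,"ty": 0,"tz": -29,"rx": 0,"ry": 0,"rz": 0,"jaw": -0.8}])

```text
time_s: 7.05
position: [0.4386, 0.0003, 0.204]
tool_rot: [[-0.02, 1.0, -0.011], [1.0, 0.02, 0.003], [0.004, -0.011, -1.0]]
ft_force: [7.9, -0.7, -8.6]
grip_width: 0.021
```

apply_moves(plan=[{"tx": 0.7,"ty": 0,"tz": 0,"rx": 0,"ry": 0,"rz": 0,"jaw": -0.8},{"tx": 0.7,"ty": 0,"tz": 0,"rx": 0,"ry": 0,"rz": 0,"jaw": -0.8},{"tx": 0.7,"ty": 0,"tz": 0,"rx": 0,"ry": 0,"rz": 0,"jaw": -0.8}])

```text
time_s: 7.35
position: [0.4385, 0.0003, 0.2033]
tool_rot: [[-0.02, 1.0, -0.013], [1.0, 0.02, 0.003], [0.004, -0.013, -1.0]]
ft_force: [-1.9, -0.6, -4.5]
grip_width: 0.0211
```

```bash
python3 - <<'E'
from h import *
s=env.observe();print(s["position"],s["ft_force"],s["wrist_torque"])
d=env.get_image("side");a=d["image"][100:285,255:415,::-1];cv2.imwrite("pics/s4.png",cv2.resize(a,None,fx=3.2,fy=3.2,interpolation=cv2.INTER_CUBIC))
s=env.observe();print(s["position"],s["ft_force"],s["wrist_torque"])
E
```

```text
[4.38451133e-01 3.21531895e-04 2.03327235e-01] [-1.89223733 -0.5762626  -4.4546043 ] [-0.09195635  0.11619423 -0.02313211]
[4.38514310e-01 3.18492126e-04 2.03412750e-01] [-1.6515976  -1.17385693 -4.19078216] [-0.1269825   0.23437571 -0.05444267]
```

View pics/s4.png

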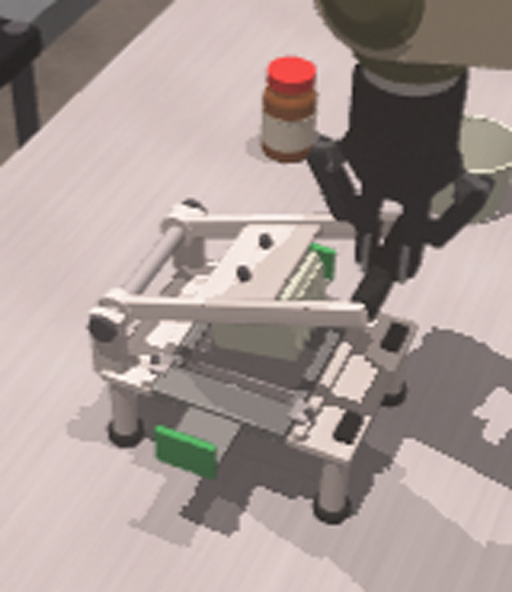

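apply_moves(plan=[{"tx": -1.2,"ty": 0,"tz": -3,"rx": 0,"ry": 0,"rz": 0,"jaw": -0.8},{"tx": -2.7,"ty": 0,"tz": -7,"rx": 0,"ry": 0,"rz": 0,"jaw": -0.8},{"tx": -5,"ty": 0,"tz": -13.8,"rx": 0,"ry": 0,"rz": 0,"jaw": -0.8},{"tx": -6.5,"ty": 0,"tz": -18,"rx": 0,"ry": 0,"rz": 0,"jaw": -0.8},{"tx": -7.2,"ty": 0,"tz": -20,"rx": 0,"ry": 0,"rz": 0,"jaw": -0.8},{"tx": -7.2,"ty": 0,"tz": -20,"rx": 0,"ry": 0,"rz": 0,"jaw": -0.8},{"tx": -7.2,"ty": 0,"tz": -20,"rx": 0,"ry": 0,"rz": 0,"jaw": -0.8}])

```text
time_s: 8.1
position: [0.4318, 0.0002, 0.1831]
tool_rot: [[-0.02, 1.0, -0.012], [1.0, 0.02, 0.003], [0.004, -0.012, -1.0]]
ft_force: [5.7, -0.1, -6.6]
grip_width: 0.0214
```

apply_moves(plan=[{"tx": 0,"ty": 0,"tz": -1,"rx": 0,"ry": 0,"rz": 0,"jaw": -0.8},{"tx": 0,"ty": 0,"tz": -2,"rx": 0,"ry": 0,"rz": 0,"jaw": -0.8},{"tx": 0,"ty": 0,"tz": -2,"rx": 0,"ry": 0,"rz": 0,"jaw": -0.8}])

```text
time_s: 8.4
position: [0.4313, 0.0002, 0.1808]
tool_rot: [[-0.02, 1.0, -0.013], [1.0, 0.02, 0.003], [0.004, -0.013, -1.0]]
ft_force: [-0.3, -0.7, -2.8]
grip_width: 0.0214
```

apply_moves(plan=[{"tx": -0.5,"ty": 0,"tz": -1,"rx": 0,"ry": 0,"rz": 0,"jaw": -0.8},{"tx": -0.5,"ty": 0,"tz": -2,"rx": 0,"ry": 0,"rz": 0,"jaw": -0.8},{"tx": -0.5,"ty": 0,"tz": -2,"rx": 0,"ry": 0,"rz": 0,"jaw": -0.8}])

```text
time_s: 8.7
position: [0.4307, 0.0002, 0.1787]
tool_rot: [[-0.02, 1.0, -0.014], [1.0, 0.02, 0.003], [0.004, -0.014, -1.0]]
ft_force: [0.8, -0.2, -1.4]
grip_width: 0.0208
```

apply_moves(plan=[{"tx": -0.5,"ty": 0,"tz": -1,"rx": 0,"ry": 0,"rz": 0,"jaw": -0.8},{"tx": -0.5,"ty": 0,"tz": -1.5,"rx": 0,"ry": 0,"rz": 0,"jaw": -0.8},{"tx": -0.5,"ty": 0,"tz": -1.5,"rx": 0,"ry": 0,"rz": 0,"jaw": -0.8}])

```text
time_s: 9.0
position: [0.4303, 0.0002, 0.1772]
tool_rot: [[-0.02, 1.0, -0.013], [1.0, 0.02, 0.003], [0.004, -0.013, -1.0]]
ft_force: [2.9, -0.4, -2.3]
grip_width: 0.0211
```

apply_moves(plan=[{"tx": -0.4,"ty": 0,"tz": -1,"rx": 0,"ry": 0,"rz": 0,"jaw": -0.8},{"tx": -0.4,"ty": 0,"tz": -1.5,"rx": 0,"ry": 0,"rz": 0,"jaw": -0.8},{"tx": -0.4,"ty": 0,"tz": -1.5,"rx": 0,"ry": 0,"rz": 0,"jaw": -0.8}])

```text
time_s: 9.3
position: [0.43, 0.0002, 0.1756]
tool_rot: [[-0.02, 1.0, -0.013], [1.0, 0.02, 0.003], [0.004, -0.013, -1.0]]
ft_force: [3.0, -0.0, -2.5]
grip_width: 0.0209
```

apply_moves(plan=[{"tx": -0.2,"ty": 0,"tz": -1,"rx": 0,"ry": 0,"rz": 0,"jaw": -0.8},{"tx": -0.2,"ty": 0,"tz": -1.5,"rx": 0,"ry": 0,"rz": 0,"jaw": -0.8},{"tx": -0.2,"ty": 0,"tz": -1.5,"rx": 0,"ry": 0,"rz": 0,"jaw": -0.8}])

```text
time_s: 9.6
position: [0.4296, 0.0001, 0.174]
tool_rot: [[-0.02, 1.0, -0.014], [1.0, 0.02, 0.003], [0.004, -0.014, -1.0]]
ft_force: [0.6, -0.4, -2.5]
grip_width: 0.0213
```

apply_moves(plan=[{"tx": -0.3,"ty": 0,"tz": -1,"rx": 0,"ry": 0,"rz": 0,"jaw": -0.8},{"tx": -0.3,"ty": 0,"tz": -1.5,"rx": 0,"ry": 0,"rz": 0,"jaw": -0.8},{"tx": -0.3,"ty": 0,"tz": -1.5,"rx": 0,"ry": 0,"rz": 0,"jaw": -0.8}])

```text
time_s: 9.9
position: [0.4292, 0.0001, 0.1724]
tool_rot: [[-0.02, 1.0, -0.014], [1.0, 0.02, 0.003], [0.004, -0.014, -1.0]]
ft_force: [1.8, -1.5, -2.7]
grip_width: 0.0211
```

apply_moves(plan=[{"tx": -0.3,"ty": 0,"tz": -1,"rx": 0,"ry": 0,"rz": 0,"jaw": -0.8},{"tx": -0.3,"ty": 0,"tz": -1.5,"rx": 0,"ry": 0,"rz": 0,"jaw": -0.8},{"tx": -0.3,"ty": 0,"tz": -1.5,"rx": 0,"ry": 0,"rz": 0,"jaw": -0.8}])

```text
time_s: 10.2
position: [0.4289, 0.0001, 0.1708]
tool_rot: [[-0.02, 1.0, -0.014], [1.0, 0.02, 0.003], [0.004, -0.014, -1.0]]
ft_force: [1.9, 0.1, -1.7]
grip_width: 0.0212
```

apply_moves(plan=[{"tx": -0.3,"ty": 0,"tz": -1,"rx": 0,"ry": 0,"rz": 0,"jaw": -0.8},{"tx": -0.3,"ty": 0,"tz": -1.5,"rx": 0,"ry": 0,"rz": 0,"jaw": -0.8},{"tx": -0.3,"ty": 0,"tz": -1.5,"rx": 0,"ry": 0,"rz": 0,"jaw": -0.8}])

```text
time_s: 10.5
position: [0.4285, 0.0002, 0.1692]
tool_rot: [[-0.02, 1.0, -0.015], [1.0, 0.02, 0.003], [0.004, -0.014, -1.0]]
ft_force: [2.6, -0.3, -2.7]
grip_width: 0.0207
```

apply_moves(plan=[{"tx": -0.3,"ty": 0,"tz": -1,"rx": 0,"ry": 0,"rz": 0,"jaw": -0.8},{"tx": -0.3,"ty": 0,"tz": -1.5,"rx": 0,"ry": 0,"rz": 0,"jaw": -0.8},{"tx": -0.3,"ty": 0,"tz": -1.5,"rx": 0,"ry": 0,"rz": 0,"jaw": -0.8}])

```text
time_s: 10.8
position: [0.4282, 0.0001, 0.1676]
tool_rot: [[-0.02, 1.0, -0.015], [1.0, 0.02, 0.003], [0.004, -0.014, -1.0]]
ft_force: [2.1, -0.6, -2.5]
grip_width: 0.0214
```

apply_moves(plan=[{"tx": -0.2,"ty": 0,"tz": -1,"rx": 0,"ry": 0,"rz": 0,"jaw": -0.8},{"tx": -0.2,"ty": 0,"tz": -1.5,"rx": 0,"ry": 0,"rz": 0,"jaw": -0.8},{"tx": -0.2,"ty": 0,"tz": -1.5,"rx": 0,"ry": 0,"rz": 0,"jaw": -0.8}])

```text
time_s: 11.1
position: [0.4279, 0.0002, 0.1659]
tool_rot: [[-0.02, 1.0, -0.015], [1.0, 0.02, 0.003], [0.004, -0.015, -1.0]]
ft_force: [2.3, -0.6, -1.4]
grip_width: 0.0211
```

apply_moves(plan=[{"tx": -0.2,"ty": 0,"tz": -1,"rx": 0,"ry": 0,"rz": 0,"jaw": -0.8},{"tx": -0.2,"ty": 0,"tz": -1.5,"rx": 0,"ry": 0,"rz": 0,"jaw": -0.8},{"tx": -0.2,"ty": 0,"tz": -1.5,"rx": 0,"ry": 0,"rz": 0,"jaw": -0.8}])

```text
time_s: 11.4
position: [0.4276, 0.0001, 0.1643]
tool_rot: [[-0.02, 1.0, -0.015], [1.0, 0.02, 0.004], [0.004, -0.015, -1.0]]
ft_force: [1.7, -1.4, -2.0]
grip_width: 0.0211
```

apply_moves(plan=[{"tx": -0.2,"ty": 0,"tz": -1,"rx": 0,"ry": 0,"rz": 0,"jaw": -0.8},{"tx": -0.2,"ty": 0,"tz": -1.5,"rx": 0,"ry": 0,"rz": 0,"jaw": -0.8},{"tx": -0.2,"ty": 0,"tz": -1.5,"rx": 0,"ry": 0,"rz": 0,"jaw": -0.8}])

```text
time_s: 11.7
position: [0.4274, 0.0001, 0.1627]
tool_rot: [[-0.02, 1.0, -0.015], [1.0, 0.02, 0.004], [0.004, -0.015, -1.0]]
ft_force: [0.8, -0.9, -1.9]
grip_width: 0.021
```

apply_moves(plan=[{"tx": -0.2,"ty": 0,"tz": -1,"rx": 0,"ry": 0,"rz": 0,"jaw": -0.8},{"tx": -0.2,"ty": 0,"tz": -1.5,"rx": 0,"ry": 0,"rz": 0,"jaw": -0.8},{"tx": -0.2,"ty": 0,"tz": -1.5,"rx": 0,"ry": 0,"rz": 0,"jaw": -0.8}])

```text
time_s: 12.0
position: [0.4272, 0.0001, 0.1614]
tool_rot: [[-0.02, 1.0, -0.015], [1.0, 0.02, 0.003], [0.004, -0.015, -1.0]]
ft_force: [0.1, 0.1, 4.5]
grip_width: 0.021
```

apply_moves(plan=[{"tx": -0.2,"ty": 0,"tz": -1,"rx": 0,"ry": 0,"rz": 0,"jaw": -0.8},{"tx": -0.2,"ty": 0,"tz": -1.5,"rx": 0,"ry": 0,"rz": 0,"jaw": -0.8},{"tx": -0.2,"ty": 0,"tz": -1.5,"rx": 0,"ry": 0,"rz": 0,"jaw": -0.8}])

```text
time_s: 12.3
position: [0.4271, 0.0001, 0.1605]
tool_rot: [[-0.02, 1.0, -0.014], [1.0, 0.02, 0.003], [0.003, -0.014, -1.0]]
ft_force: [-0.8, -1.1, 7.5]
grip_width: 0.0206
```

Caught at q≈0.19. I shouldn't have batched that second step: the force reached about 7.5 N. Relieving it now.

apply_moves(plan=[{"tx": 0,"ty": 0,"tz": 0.5,"rx": 0,"ry": 0,"rz": 0,"jaw": -0.8},{"tx": 0,"ty": 0,"tz": 0.5,"rx": 0,"ry": 0,"rz": 0,"jaw": -0.8}])

```text
time_s: 12.5
position: [0.4272, 0.0001, 0.1613]
tool_rot: [[-0.02, 1.0, -0.014], [1.0, 0.02, 0.003], [0.003, -0.014, -1.0]]
ft_force: [0.9, -0.1, 5.1]
grip_width: 0.0213
```

apply_moves(plan=[{"tx": 0,"ty": 0,"tz": 0.6,"rx": 0,"ry": 0,"rz": 0,"jaw": -0.8},{"tx": 0,"ty": 0,"tz": 0.6,"rx": 0,"ry": 0,"rz": 0,"jaw": -0.8}])

```text
time_s: 12.7
position: [0.4272, 0.0001, 0.1618]
tool_rot: [[-0.02, 1.0, -0.014], [1.0, 0.02, 0.003], [0.003, -0.014, -1.0]]
ft_force: [2.1, 0.5, 1.3]
grip_width: 0.021
```

apply_moves(plan=[{"tx": 0,"ty": 0,"tz": 0.2,"rx": 0,"ry": 0,"rz": 0,"jaw": -0.3},{"tx": 0,"ty": 0,"tz": 0.2,"rx": 0,"ry": 0,"rz": 0,"jaw": 0.2},{"tx": 0,"ty": 0,"tz": 0.2,"rx": 0,"ry": 0,"rz": 0,"jaw": 0.6},{"tx": 0,"ty": 0,"tz": 0.2,"rx": 0,"ry": 0,"rz": 0,"jaw": 1},{"tx": 0,"ty": 0,"tz": 0.2,"rx": 0,"ry": 0,"rz": 0,"jaw": 1}])

```text
time_s: 13.2
position: [0.4271, 0.0001, 0.1619]
tool_rot: [[-0.02, 1.0, -0.014], [1.0, 0.02, 0.003], [0.003, -0.014, -1.0]]
ft_force: [0.8, 1.0, 0.7]
grip_width: 0.0843
```

```bash
python3 - <<'E'
from h import *
d=env.get_image("side");a=d["image"][100:285,255:415,::-1];cv2.imwrite("pics/s5.png",cv2.resize(a,None,fx=3.2,fy=3.2,interpolation=cv2.INTER_CUBIC))
s=env.observe();print(s["position"],s["ft_force"],s["wrist_torque"])
E
```

```text
[4.27135000e-01 1.55671601e-04 1.61920419e-01] [-0.87115325  0.85863295  0.67832243] [0.08123878 0.00908374 0.00104611]
```

View pics/s5.png

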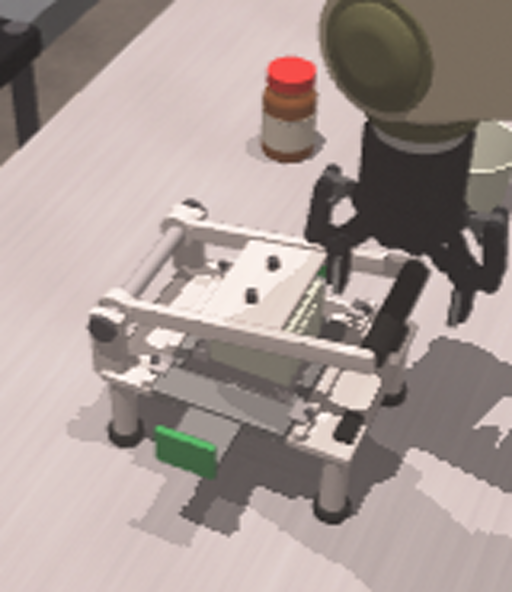

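apply_moves(plan=[{"tx": 0,"ty": 0,"tz": 20,"rx": 0,"ry": 0,"rz": 0,"jaw": 1},{"tx": 0,"ty": 0,"tz": 55,"rx": 0,"ry": 0,"rz": 0,"jaw": 1},{"tx": 0,"ty": 10,"tz": 95,"rx": 0,"ry": 0,"rz": 0,"jaw": 0.5},{"tx": 15,"ty": 40,"tz": 125,"rx": 0,"ry": 0,"rz": 0,"jaw": 0},{"tx": 35,"ty": 75,"tz": 140,"rx": 0,"ry": 0,"rz": 0,"jaw": -0.5},{"tx": 55,"ty": 115,"tz": 140,"rx": 0,"ry": 0,"rz": 0,"jaw": -1},{"tx": 80,"ty": 150,"tz": 140,"rx": 0,"ry": 0,"rz": 0,"jaw": -1},{"tx": 104,"ty": 186,"tz": 135,"rx": 0,"ry": 0,"rz": 0,"jaw": -1},{"tx": 104,"ty": 190,"tz": 95,"rx": 0,"ry": 0,"rz": 0,"jaw": -1},{"tx": 104,"ty": 190,"tz": 60,"rx": 0,"ry": 0,"rz": 0,"jaw": -1},{"tx": 104,"ty": 190,"tz": 40,"rx": 0,"ry": 0,"rz": 0,"jaw": -1},{"tx": 104,"ty": 190,"tz": 40,"rx": 0,"ry": 0,"rz": 0,"jaw": -1}])

```text
time_s: 14.45
position: [0.5299, 0.1901, 0.1992]
tool_rot: [[-0.02, 1.0, -0.02], [1.0, 0.02, 0.002], [0.003, -0.02, -1.0]]
ft_force: [-0.1, -0.8, 0.4]
grip_width: -0.0001
```

```bash
python3 - <<'E'
from h import *
s=env.observe();print(s["position"],s["ft_force"],s["grip_width"],s["q"])
for n,b in(("side",(80,300,240,440)),("scene",(130,260,260,400)),("wrist",(0,400,0,640))):
    d=env.get_image(n);a=d["image"][b[0]:b[1],b[2]:b[3],::-1]
    cv2.imwrite(f"pics/{n}6.png",cv2.resize(a,None,fx=1.2 if n=="wrist" else 2.7,fy=1.2 if n=="wrist" else 2.7,interpolation=cv2.INTER_CUBIC))
    if n=="wrist":
        h=cv2.cvtColor(d["image"],cv2.COLOR_RGB2HSV);g=((h[...,0]>45)&(h[...,0]<85)&(h[...,1]>100)&(h[...,2]>50)).astype(np.uint8)
        k,l,st,c=cv2.connectedComponentsWithStats(g)
        for i in range(1,k):
            if st[i,4]>30: print(st[i],c[i],onz(d,st[i,0],st[i,1],.123)*1000,onz(d,st[i,0]+st[i,2],st[i,1]+st[i,3],.123)*1000)
E
```

```text
[0.52991892 0.19005471 0.19915446] [-0.12224334 -0.84090286  0.39392269] -7.950664660534173e-05 [ 7.55043603 24.98253453 74.66741201  0.28710588 81.48796921  6.35676032]
[293 234  59  22 723] [323.26279391 241.53526971] [508.38165647 169.13592504 123.        ] [557.76342686 150.41512334 123.        ]
```

View pics/wrist6.png

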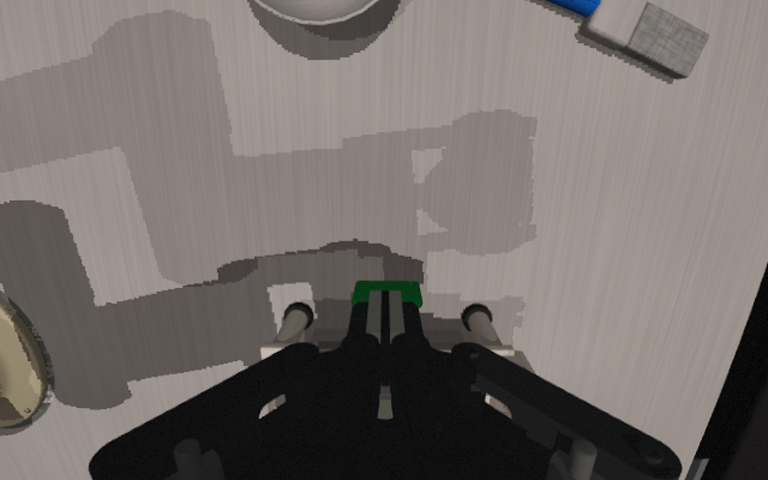

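View pics/side6.png

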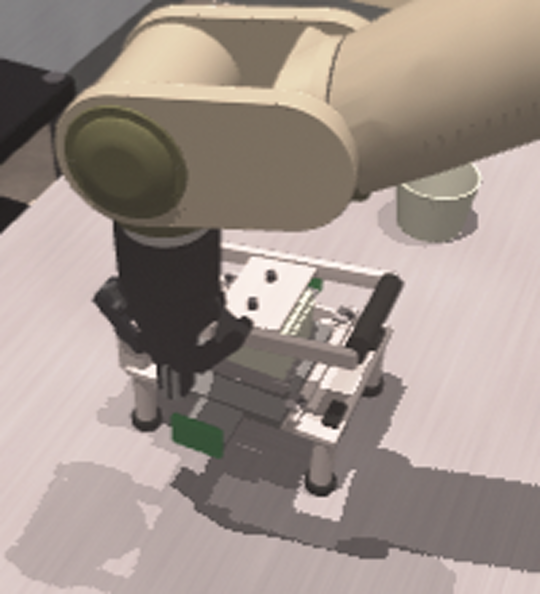

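apply_moves(plan=[{"tx": 1,"ty": 0,"tz": -30,"rx": 0,"ry": -0.01,"rz": 0,"jaw": -1},{"tx": 2,"ty": 0,"tz": -65,"rx": 0,"ry": -0.02,"rz": 0,"jaw": -1},{"tx": 2,"ty": 0,"tz": -95,"rx": 0,"ry": -0.02,"rz": 0,"jaw": -1},{"tx": 2,"ty": 0,"tz": -102,"rx": 0,"ry": -0.02,"rz": 0,"jaw": -1},{"tx": 2,"ty": -8,"tz": -102,"rx": 0,"ry": -0.02,"rz": 0,"jaw": -1},{"tx": 2,"ty": -16,"tz": -102,"rx": 0,"ry": -0.02,"rz": 0,"jaw": -1},{"tx": 2,"ty": -20,"tz": -102,"rx": 0,"ry": -0.02,"rz": 0,"jaw": -1},{"tx": 2,"ty": -20,"tz": -102,"rx": 0,"ry": -0.02,"rz": 0,"jaw": -1}])

```text
time_s: 15.4
position: [0.5344, 0.1694, 0.1026]
tool_rot: [[-0.019, 1.0, 0.01], [1.0, 0.019, 0.004], [0.003, 0.01, -1.0]]
ft_force: [-0.4, -0.0, -0.2]
grip_width: 0.0004
```

```bash
python3 - <<'E'
from h import *
s=env.observe();print(s["position"],s["ft_force"])
d=env.get_image("side");b=(80,300,240,440);a=d["image"][b[0]:b[1],b[2]:b[3],::-1]
cv2.imwrite("pics/s7.png",cv2.resize(a,None,fx=2.7,fy=2.7,interpolation=cv2.INTER_CUBIC))
E
```

```text
[0.53439031 0.16942198 0.10262238] [-0.40928202 -0.02422401 -0.22201931]
```

View pics/s7.png

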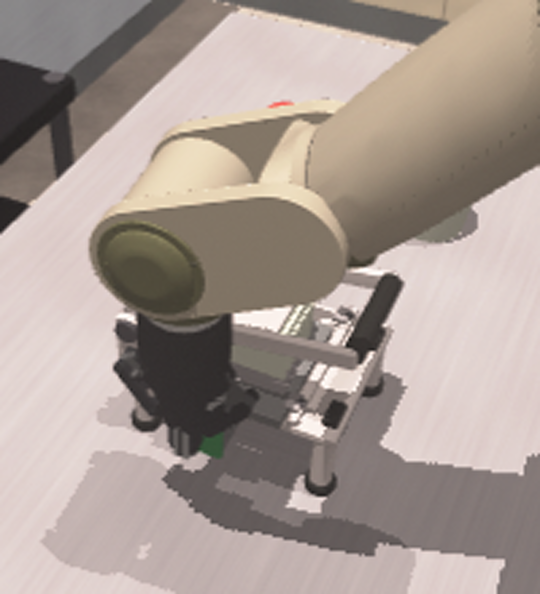

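apply_moves(plan=[{"tx": 0,"ty": -1,"tz": -1,"rx": 0,"ry": 0,"rz": 0,"jaw": -1},{"tx": 0,"ty": -2,"tz": -1,"rx": 0,"ry": 0,"rz": 0,"jaw": -1},{"tx": 0,"ty": -3,"tz": -1,"rx": 0,"ry": 0,"rz": 0,"jaw": -1},{"tx": 0,"ty": -3,"tz": -1,"rx": 0,"ry": 0,"rz": 0,"jaw": -1}])

```text
time_s: 15.85
position: [0.5342, 0.1667, 0.1013]
tool_rot: [[-0.019, 1.0, 0.01], [1.0, 0.019, 0.004], [0.003, 0.01, -1.0]]
ft_force: [-0.5, 0.6, -0.5]
grip_width: 0.0002
```

apply_moves(plan=[{"tx": 0,"ty": -1,"tz": 0,"rx": 0,"ry": 0,"rz": 0,"jaw": -1},{"tx": 0,"ty": -2,"tz": 0,"rx": 0,"ry": 0,"rz": 0,"jaw": -1},{"tx": 0,"ty": -2,"tz": 0,"rx": 0,"ry": 0,"rz": 0,"jaw": -1}])

```text
time_s: 16.15
position: [0.5342, 0.1655, 0.1014]
tool_rot: [[-0.019, 1.0, 0.01], [1.0, 0.019, 0.005], [0.005, 0.01, -1.0]]
ft_force: [0.1, 4.9, -0.0]
grip_width: -0.0002
```

apply_moves(plan=[{"tx": 0,"ty": -0.7,"tz": 0,"rx": 0,"ry": 0,"rz": 0,"jaw": -1},{"tx": 0,"ty": -1.4,"tz": 0,"rx": 0,"ry": 0,"rz": 0,"jaw": -1},{"tx": 0,"ty": -2,"tz": 0,"rx": 0,"ry": 0,"rz": 0,"jaw": -1}])

```text
time_s: 16.45
position: [0.5342, 0.1643, 0.1014]
tool_rot: [[-0.019, 1.0, 0.01], [1.0, 0.019, 0.007], [0.006, 0.01, -1.0]]
ft_force: [0.3, 6.8, -0.8]
grip_width: 0.0002
```

apply_moves(plan=[{"tx": 0,"ty": -0.7,"tz": 0,"rx": 0,"ry": 0,"rz": 0,"jaw": -1},{"tx": 0,"ty": -1.4,"tz": 0,"rx": 0,"ry": 0,"rz": 0,"jaw": -1},{"tx": 0,"ty": -1.4,"tz": 0,"rx": 0,"ry": 0,"rz": 0,"jaw": -1}])

```text
time_s: 16.75
position: [0.5343, 0.1636, 0.1014]
tool_rot: [[-0.02, 1.0, 0.01], [1.0, 0.019, 0.008], [0.008, 0.011, -1.0]]
ft_force: [-0.0, 6.4, 0.7]
grip_width: 0.0001
```

apply_moves(plan=[{"tx": 0,"ty": -0.7,"tz": 0,"rx": 0,"ry": 0,"rz": 0,"jaw": -1},{"tx": 0,"ty": -1.4,"tz": 0,"rx": 0,"ry": 0,"rz": 0,"jaw": -1},{"tx": 0,"ty": -2.1,"tz": 0,"rx": 0,"ry": 0,"rz": 0,"jaw": -1}])

```text
time_s: 17.05
position: [0.5343, 0.1623, 0.1014]
tool_rot: [[-0.02, 1.0, 0.011], [1.0, 0.02, 0.01], [0.009, 0.011, -1.0]]
ft_force: [0.9, 5.2, -0.1]
grip_width: 0.0
```

```bash
python3 - <<'E'
from h import *
s=env.observe();print(s["position"],s["ft_force"])
for n,b in(("scene",(100,260,240,420)),):
    d=env.get_image(n);a=d["image"][b[0]:b[1],b[2]:b[3],::-1]
    cv2.imwrite(f"pics/{n}8.png",cv2.resize(a,None,fx=3.6,fy=3.6,interpolation=cv2.INTER_CUBIC))
E
```

```text
[0.5342661  0.16226968 0.10139383] [ 0.93017105  5.21659114 -0.08996617]
```

View pics/scene8.png

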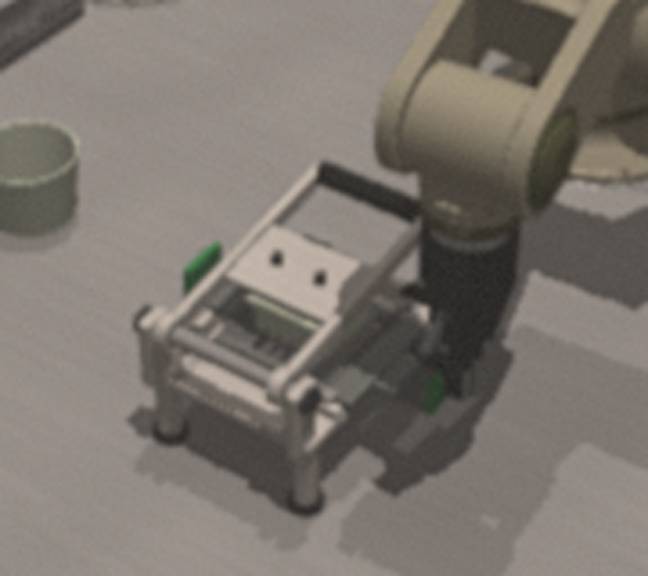

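apply_moves(plan=[{"tx": 0,"ty": -0.7,"tz": 0,"rx": 0,"ry": 0,"rz": 0,"jaw": -1},{"tx": 0,"ty": -1.4,"tz": 0,"rx": 0,"ry": 0,"rz": 0,"jaw": -1},{"tx": 0,"ty": -2.1,"tz": 0,"rx": 0,"ry": 0,"rz": 0,"jaw": -1}])

```text
time_s: 17.4
position: [0.5343, 0.1608, 0.1014]
tool_rot: [[-0.02, 1.0, 0.011], [1.0, 0.02, 0.011], [0.011, 0.011, -1.0]]
ft_force: [0.1, 5.0, -0.4]
grip_width: -0.0001
```

apply_moves(plan=[{"tx": 0,"ty": -0.7,"tz": 0,"rx": 0,"ry": 0,"rz": 0,"jaw": -1},{"tx": 0,"ty": -1.4,"tz": 0,"rx": 0,"ry": 0,"rz": 0,"jaw": -1},{"tx": 0,"ty": -2.1,"tz": 0,"rx": 0,"ry": 0,"rz": 0,"jaw": -1}])

```text
time_s: 17.7
position: [0.5343, 0.1595, 0.1014]
tool_rot: [[-0.02, 1.0, 0.011], [1.0, 0.02, 0.012], [0.012, 0.012, -1.0]]
ft_force: [1.0, 4.6, 0.0]
grip_width: -0.0003
```

apply_moves(plan=[{"tx": 0,"ty": -0.7,"tz": 0,"rx": 0,"ry": 0,"rz": 0,"jaw": -1},{"tx": 0,"ty": -1.4,"tz": 0,"rx": 0,"ry": 0,"rz": 0,"jaw": -1},{"tx": 0,"ty": -2.1,"tz": 0,"rx": 0,"ry": 0,"rz": 0,"jaw": -1}])

```text
time_s: 18.0
position: [0.5344, 0.1581, 0.1014]
tool_rot: [[-0.02, 1.0, 0.012], [1.0, 0.02, 0.014], [0.014, 0.012, -1.0]]
ft_force: [-0.2, 6.3, -1.2]
grip_width: 0.0003
```

apply_moves(plan=[{"tx": 0,"ty": -0.7,"tz": 0,"rx": 0,"ry": 0,"rz": 0,"jaw": -1},{"tx": 0,"ty": -1.4,"tz": 0,"rx": 0,"ry": 0,"rz": 0,"jaw": -1},{"tx": 0,"ty": -1.8,"tz": 0,"rx": 0,"ry": 0,"rz": 0,"jaw": -1}])

```text
time_s: 18.3
position: [0.5344, 0.1569, 0.1015]
tool_rot: [[-0.021, 1.0, 0.012], [1.0, 0.02, 0.015], [0.015, 0.012, -1.0]]
ft_force: [0.0, 5.7, -0.4]
grip_width: 0.0
```

apply_moves(plan=[{"tx": 0,"ty": -0.7,"tz": 0,"rx": 0,"ry": 0,"rz": 0,"jaw": -1},{"tx": 0,"ty": -1.4,"tz": 0,"rx": 0,"ry": 0,"rz": 0,"jaw": -1},{"tx": 0,"ty": -1.8,"tz": 0,"rx": 0,"ry": 0,"rz": 0,"jaw": -1}])

```text
time_s: 18.6
position: [0.5344, 0.1556, 0.1014]
tool_rot: [[-0.021, 1.0, 0.012], [1.0, 0.021, 0.016], [0.016, 0.012, -1.0]]
ft_force: [0.8, 4.0, 1.5]
grip_width: -0.0001
```

apply_moves(plan=[{"tx": 0,"ty": -0.7,"tz": 0,"rx": 0,"ry": 0,"rz": 0,"jaw": -1},{"tx": 0,"ty": -1.4,"tz": 0,"rx": 0,"ry": 0,"rz": 0,"jaw": -1},{"tx": 0,"ty": -1.8,"tz": 0,"rx": 0,"ry": 0,"rz": 0,"jaw": -1}])

```text
time_s: 18.9
position: [0.5344, 0.1536, 0.1015]
tool_rot: [[-0.021, 1.0, 0.012], [1.0, 0.02, 0.016], [0.016, 0.012, -1.0]]
ft_force: [0.1, 2.3, 0.4]
grip_width: 0.0003
```

```bash
cat > look.py <<'E'
from h import *
import sys
n=sys.argv[1];o=sys.argv[2]
b=(80,300,240,440)
d=env.get_image(n);a=d["image"][b[0]:b[1],b[2]:b[3],::-1]
cv2.imwrite(f"pics/{o}.png",cv2.resize(a,None,fx=2.7,fy=2.7,interpolation=cv2.INTER_CUBIC))
s=env.observe();print(s["position"],s["ft_force"],s["time_s"])
E
python3 look.py side s9
```

```text
[0.53444203 0.1536076  0.10146882] [0.86843916 1.60425028 0.26599198] 18.95
```

View pics/s9.png

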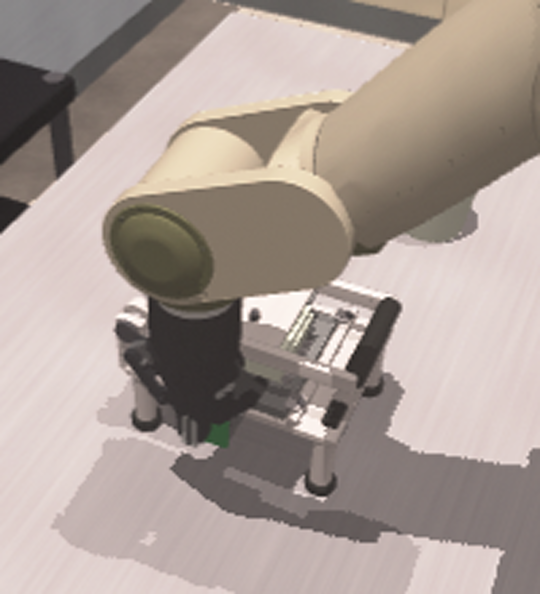

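apply_moves(plan=[{"tx": 0,"ty": 0,"tz": 0,"rx": 0,"ry": 0,"rz": 0,"jaw": -1},{"tx": 0,"ty": 0,"tz": 0,"rx": 0,"ry": 0,"rz": 0,"jaw": -1},{"tx": 0,"ty": 0,"tz": 0,"rx": 0,"ry": 0,"rz": 0,"jaw": -1},{"tx": 0,"ty": 0,"tz": 0,"rx": 0,"ry": 0,"rz": 0,"jaw": -1}])

```text
time_s: 19.35
position: [0.5344, 0.1535, 0.1014]
tool_rot: [[-0.021, 1.0, 0.012], [1.0, 0.02, 0.016], [0.015, 0.012, -1.0]]
ft_force: [0.8, 1.7, -0.7]
grip_width: 0.0002
```

```bash
python3 look.py side s10
```

```text
[0.53442614 0.15353042 0.10143817] [0.3456474  1.72413373 0.81229559] 19.4
```

View pics/s10.png

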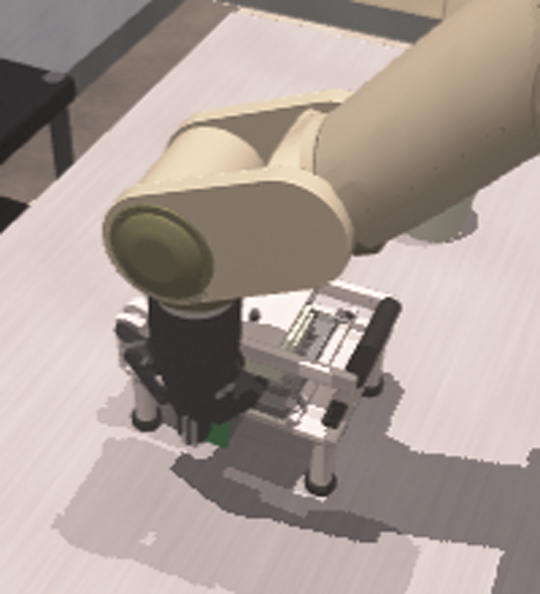

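```bash
python3 - <<'E'
from h import *
d=env.get_image("side")
for z in(.139,.15,.16,.18):
    x=.422+ (z-.139)*.1
    print(z,[ (np.array(proj(d,(x-y*.025,.0015+y,z)))-[240,80])*2.7 for y in(.052,-.052)])
E
```

```text
0.139 [array([355.20327152, 376.69305982]), array([390.61597222, 305.65716121])]
0.15 [array([355.2416327 , 367.74687047]), array([390.91301836, 296.82455164])]
0.16 [array([355.27733561, 359.49140534]), array([391.1872164 , 288.68210209])]
0.18 [array([355.35120834, 342.6196344 ]), array([391.74785268, 272.06575371])]
```

apply_moves(plan=[{"tx": 0,"ty": 10,"tz": 0,"rx": 0,"ry": 0,"rz": 0,"jaw": -1},{"tx": 0,"ty": 28,"tz": 5,"rx": -0.016,"ry": 0.012,"rz": 0,"jaw": -1},{"tx": 0,"ty": 32,"tz": 40,"rx": -0.016,"ry": 0.012,"rz": 0,"jaw": -1},{"tx": 0,"ty": 30,"tz": 85,"rx": -0.016,"ry": 0.012,"rz": 0,"jaw": -1},{"tx": 0,"ty": 25,"tz": 130,"rx": -0.016,"ry": 0.012,"rz": 0,"jaw": -1},{"tx": -20,"ty": -5,"tz": 150,"rx": -0.016,"ry": 0.012,"rz": 0,"jaw": -0.5},{"tx": -45,"ty": -45,"tz": 150,"rx": -0.016,"ry": 0.012,"rz": 0,"jaw": 0.2},{"tx": -70,"ty": -85,"tz": 150,"rx": -0.016,"ry": 0.012,"rz": 0,"jaw": 1},{"tx": -95,"ty": -125,"tz": 150,"rx": -0.016,"ry": 0.012,"rz": 0,"jaw": 1},{"tx": -112,"ty": -152,"tz": 140,"rx": -0.016,"ry": 0.012,"rz": 0,"jaw": 1},{"tx": -112,"ty": -152,"tz": 115,"rx": -0.016,"ry": 0.012,"rz": 0,"jaw": 1},{"tx": -112,"ty": -152,"tz": 115,"rx": -0.016,"ry": 0.012,"rz": 0,"jaw": 1}])

```text
time_s: 20.65
position: [0.421, 0.0015, 0.2148]
tool_rot: [[-0.019, 1.0, -0.004], [1.0, 0.019, 0.001], [0.001, -0.004, -1.0]]
ft_force: [-0.5, 0.1, -0.0]
grip_width: 0.0851
```

```bash
python3 - <<'E'
from h import *
s=env.observe();print(s["position"],s["ft_force"],s["grip_width"],np.array(s["tool_rot"]).round(3))
for n in("side","scene","wrist"):
    d=env.get_image(n);cv2.imwrite(f"pics/{n}11.png",d["image"][:,:,::-1])
    print(n,[np.round(proj(d,(.422-y*.025,.0015+y,.139)),1) for y in(.052,0,-.052)])
a=cv2.imread("pics/side11.png")[100:285,255:415];cv2.imwrite("pics/s11z.png",cv2.resize(a,None,fx=3.2,fy=3.2,interpolation=cv2.INTER_CUBIC))
E
```

```text
[0.42099548 0.00152985 0.21477086] [-0.49728121  0.06004518 -0.02711778] 0.08509149899157527 [[-0.019  1.    -0.004]
 [ 1.     0.019  0.001]
 [ 0.001 -0.004 -1.   ]]
side [array([371.6, 219.5]), array([378.4, 205.9]), array([384.7, 193.2])]
scene [array([357.5, 166.1]), array([343.4, 160.2]), array([329.7, 154.5])]
wrist [array([319.1, 144.9]), array([319.5, 211.2]), array([319.8, 269.2])]
```

View pics/wrist11.png

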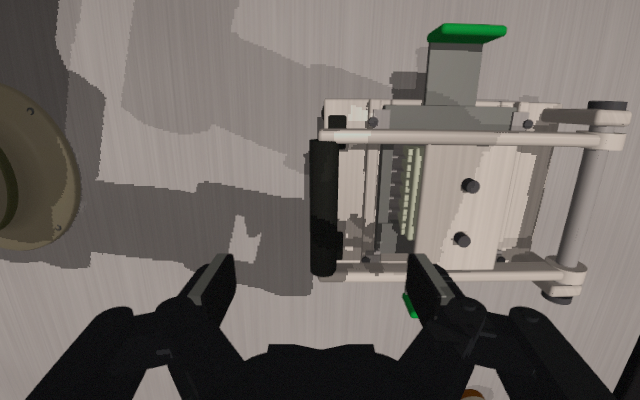

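View pics/s11z.png

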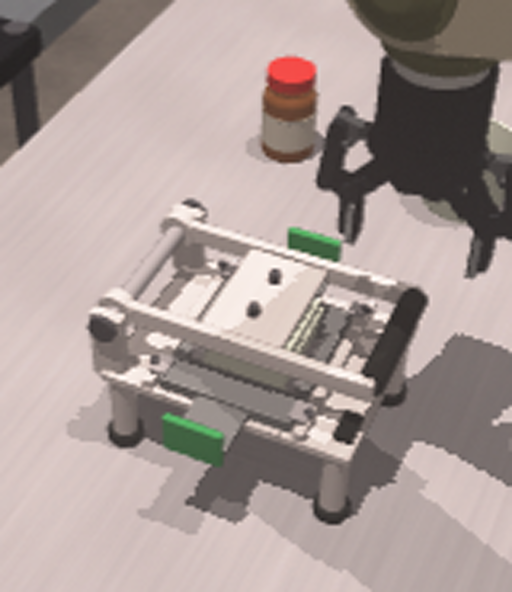

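apply_moves(plan=[{"tx": 2,"ty": 0,"tz": -25,"rx": 0,"ry": -0.004,"rz": 0,"jaw": 1},{"tx": 3,"ty": 0,"tz": -55,"rx": 0,"ry": -0.004,"rz": 0,"jaw": 1},{"tx": 3,"ty": 0,"tz": -80,"rx": 0,"ry": -0.004,"rz": 0,"jaw": 1},{"tx": 3,"ty": 0,"tz": -95,"rx": 0,"ry": -0.004,"rz": 0,"jaw": 1},{"tx": 3,"ty": 0,"tz": -95,"rx": 0,"ry": -0.004,"rz": 0,"jaw": 0.5},{"tx": 3,"ty": 0,"tz": -95,"rx": 0,"ry": -0.004,"rz": 0,"jaw": 0},{"tx": 3,"ty": 0,"tz": -95,"rx": 0,"ry": -0.004,"rz": 0,"jaw": -0.2},{"tx": 3,"ty": 0,"tz": -95,"rx": 0,"ry": -0.004,"rz": 0,"jaw": -0.2}], grip_force=20)

```text
time_s: 21.6
position: [0.4266, 0.0019, 0.1232]
tool_rot: [[-0.022, 1.0, 0.007], [1.0, 0.022, -0.001], [-0.001, 0.007, -1.0]]
ft_force: [-0.6, -0.3, -0.2]
grip_width: 0.0343
```

```bash
python3 - <<'E'
from h import *
s=env.observe();print(s["position"],s["ft_force"],s["grip_width"],np.array(s["tool_rot"]).round(3))
d=env.get_image("side")
a=d["image"][100:285,255:415,::-1];cv2.imwrite("pics/s12z.png",cv2.resize(a,None,fx=3.2,fy=3.2,interpolation=cv2.INTER_CUBIC))
d=env.get_image("wrist");cv2.imwrite("pics/w12.png",d["image"][:,:,::-1])
E
```

```text
[0.4265915  0.00192676 0.12319752] [-0.61647989 -0.32056859 -0.23113249] 0.03427362166154688 [[-0.022  1.     0.007]
 [ 1.     0.022 -0.001]
 [-0.001  0.007 -1.   ]]
```

View pics/s12z.png

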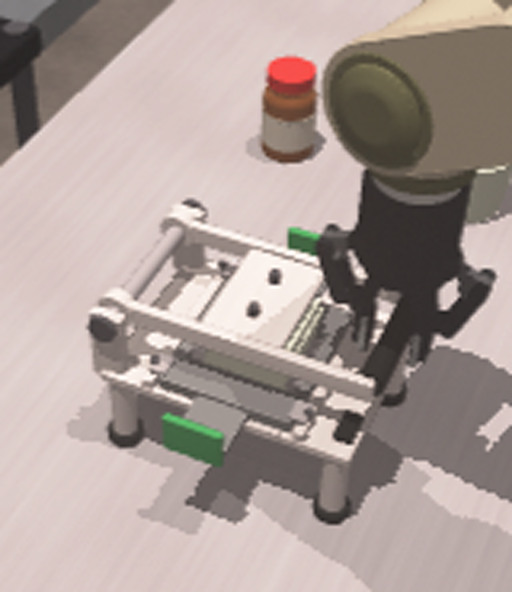

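View pics/w12.png

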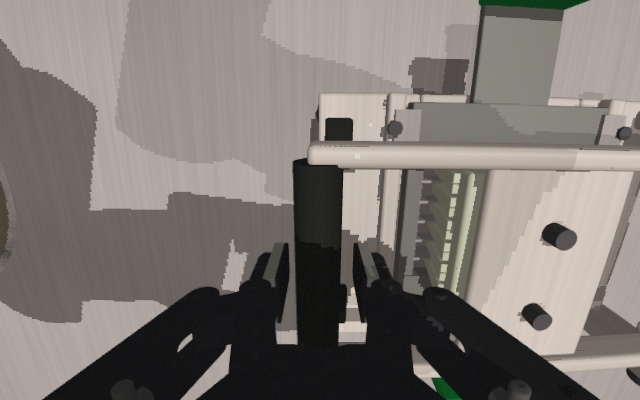

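apply_moves(plan=[{"tx": -1.3,"ty": 0,"tz": -3,"rx": 0,"ry": 0,"rz": 0,"jaw": -0.2},{"tx": -1.3,"ty": 0,"tz": -3,"rx": 0,"ry": 0,"rz": 0,"jaw": -0.2},{"tx": -1.3,"ty": 0,"tz": -3,"rx": 0,"ry": 0,"rz": 0,"jaw": -0.5},{"tx": -1.3,"ty": 0,"tz": -3,"rx": 0,"ry": 0,"rz": 0,"jaw": -0.8},{"tx": -1.3,"ty": 0,"tz": -3,"rx": 0,"ry": 0,"rz": 0,"jaw": -0.8}], grip_force=20)

```text
time_s: 22.2
position: [0.4249, 0.0019, 0.1199]
tool_rot: [[-0.021, 1.0, 0.006], [1.0, 0.021, -0.001], [-0.001, 0.006, -1.0]]
ft_force: [-1.7, 0.2, 1.3]
grip_width: 0.021
```

```bash
python3 arc.py 639.8 424.8 1.07 4 7 10 13 16 20 24 28 32 36 40 44 48 52 56 60 63 66 68.2
```

```text
1.1051334708118874 139.14748116331066
1.07 0.0 tx -0.0 ty -0.0 tz -0.1
4.0 0.051 tx 0.5 ty 0.0 tz 10.9
7.0 0.104 tx 1.6 ty 0.0 tz 22.1
10.0 0.156 tx 3.2 ty 0.1 tz 33.2
13.0 0.208 tx 5.5 ty 0.1 tz 44.2
16.0 0.261 tx 8.3 ty 0.2 tz 55.1
20.0 0.33 tx 12.9 ty 0.3 tz 69.4
24.0 0.4 tx 18.6 ty 0.5 tz 83.3
28.0 0.47 tx 25.1 ty 0.6 tz 96.8
32.0 0.54 tx 32.6 ty 0.8 tz 109.8
36.0 0.61 tx 41.0 ty 1.0 tz 122.2
40.0 0.68 tx 50.3 ty 1.3 tz 134.1
44.0 0.749 tx 60.3 ty 1.5 tz 145.2
48.0 0.819 tx 71.1 ty 1.8 tz 155.7
52.0 0.889 tx 82.6 ty 2.1 tz 165.3
56.0 0.959 tx 94.8 ty 2.4 tz 174.1
60.0 1.029 tx 107.5 ty 2.7 tz 182.1
63.0 1.081 tx 117.4 ty 2.9 tz 187.5
66.0 1.133 tx 127.5 ty 3.2 tz 192.3
68.2 1.172 tx 135.1 ty 3.4 tz 195.5
```

apply_moves(plan=[{"tx": 0,"ty": 0,"tz": 4,"rx": 0,"ry": 0,"rz": 0,"jaw": -0.8},{"tx": 0.5,"ty": 0,"tz": 11,"rx": 0,"ry": 0,"rz": 0,"jaw": -0.8},{"tx": 1.6,"ty": 0,"tz": 22,"rx": 0,"ry": 0,"rz": 0,"jaw": -0.8},{"tx": 3.2,"ty": 0,"tz": 33,"rx": 0,"ry": 0,"rz": 0,"jaw": -0.8},{"tx": 3.2,"ty": 0,"tz": 33,"rx": 0,"ry": 0,"rz": 0,"jaw": -0.8}])

```text
time_s: 22.7
position: [0.4279, 0.0019, 0.1538]
tool_rot: [[-0.022, 1.0, 0.006], [1.0, 0.022, -0.001], [-0.001, 0.006, -1.0]]
ft_force: [-2.0, -0.3, -2.7]
grip_width: 0.0215
```

```bash
python3 arc.py 639.6 427.9 13 16 20 24 28 32 36 40 44 
```

```text
10.11148558625095 172.75329919358018
13.0 0.208 tx 2.2 ty 0.1 tz 10.6
16.0 0.261 tx 5.0 ty 0.1 tz 21.5
20.0 0.33 tx 9.6 ty 0.2 tz 35.8
24.0 0.4 tx 15.3 ty 0.4 tz 49.7
28.0 0.47 tx 21.8 ty 0.5 tz 63.2
32.0 0.54 tx 29.3 ty 0.7 tz 76.2
36.0 0.61 tx 37.7 ty 0.9 tz 88.6
40.0 0.68 tx 47.0 ty 1.2 tz 100.5
44.0 0.749 tx 57.0 ty 1.4 tz 111.6
```

apply_moves(plan=[{"tx": 1,"ty": 0,"tz": 5,"rx": 0,"ry": 0,"rz": 0,"jaw": -0.8},{"tx": 2.5,"ty": 0,"tz": 11,"rx": 0,"ry": 0,"rz": 0,"jaw": -0.8},{"tx": 5,"ty": 0,"tz": 21.5,"rx": 0,"ry": 0,"rz": 0,"jaw": -0.8},{"tx": 9.6,"ty": 0,"tz": 35.8,"rx": 0,"ry": 0,"rz": 0,"jaw": -0.8},{"tx": 15.3,"ty": 0.5,"tz": 49.7,"rx": 0,"ry": 0,"rz": 0,"jaw": -0.8},{"tx": 21.8,"ty": 0.5,"tz": 63,"rx": 0,"ry": 0,"rz": 0,"jaw": -0.8},{"tx": 25.4,"ty": 0.5,"tz": 70,"rx": 0,"ry": 0,"rz": 0,"jaw": -0.8},{"tx": 25.4,"ty": 0.5,"tz": 70,"rx": 0,"ry": 0,"rz": 0,"jaw": -0.8}])

```text
time_s: 23.5
position: [0.4515, 0.0024, 0.2246]
tool_rot: [[-0.022, 1.0, 0.001], [1.0, 0.022, -0.002], [-0.002, 0.001, -1.0]]
ft_force: [-12.4, -3.2, 3.8]
grip_width: 0.0214
```

```bash
python3 arc.py 637.2 451.5 32 34 36 38 40 42 44 46 48 50 52 54 56 
```

```text
30.281288950590728 243.43298206726575
32.0 0.54 tx 3.3 ty 0.1 tz 5.5
34.0 0.575 tx 7.4 ty 0.2 tz 11.8
36.0 0.61 tx 11.7 ty 0.3 tz 18.0
38.0 0.645 tx 16.2 ty 0.4 tz 24.0
40.0 0.68 tx 21.0 ty 0.5 tz 29.8
42.0 0.714 tx 25.9 ty 0.6 tz 35.5
44.0 0.749 tx 31.0 ty 0.8 tz 40.9
46.0 0.784 tx 36.3 ty 0.9 tz 46.3
48.0 0.819 tx 41.8 ty 1.0 tz 51.4
50.0 0.854 tx 47.5 ty 1.2 tz 56.3
52.0 0.889 tx 53.3 ty 1.3 tz 61.0
54.0 0.924 tx 59.3 ty 1.5 tz 65.5
56.0 0.959 tx 65.5 ty 1.6 tz 69.8
```

apply_moves(plan=[{"tx": 0,"ty": 0,"tz": 1,"rx": 0,"ry": 0,"rz": 0,"jaw": -0.8},{"tx": 3,"ty": 0,"tz": 5.5,"rx": 0,"ry": 0,"rz": 0,"jaw": -0.8},{"tx": 7.2,"ty": 0,"tz": 12,"rx": 0,"ry": 0,"rz": 0,"jaw": -0.8},{"tx": 11.5,"ty": 0,"tz": 18,"rx": 0,"ry": 0,"rz": 0,"jaw": -0.8},{"tx": 16,"ty": 0,"tz": 24,"rx": 0,"ry": 0,"rz": 0,"jaw": -0.8},{"tx": 21,"ty": 0.5,"tz": 30,"rx": 0,"ry": 0,"rz": 0,"jaw": -0.8},{"tx": 26,"ty": 0.5,"tz": 35.5,"rx": 0,"ry": 0,"rz": 0,"jaw": -0.8},{"tx": 31,"ty": 0.5,"tz": 41,"rx": 0,"ry": 0,"rz": 0,"jaw": -0.8},{"tx": 31,"ty": 0.5,"tz": 41,"rx": 0,"ry": 0,"rz": 0,"jaw": -0.8}])

```text
time_s: 24.4
position: [0.4805, 0.0028, 0.2678]
tool_rot: [[-0.022, 1.0, -0.003], [1.0, 0.022, -0.003], [-0.003, -0.003, -1.0]]
ft_force: [-18.5, -2.5, 13.0]
grip_width: 0.0213
```

apply_moves(plan=[{"tx": 0,"ty": 0,"tz": 1,"rx": 0,"ry": 0,"rz": 0,"jaw": -0.8},{"tx": 0,"ty": 0,"tz": 1,"rx": 0,"ry": 0,"rz": 0,"jaw": -0.8},{"tx": 0,"ty": 0,"tz": 1,"rx": 0,"ry": 0,"rz": 0,"jaw": -0.8}])

```text
time_s: 24.7
position: [0.4814, 0.0028, 0.2692]
tool_rot: [[-0.022, 1.0, -0.002], [1.0, 0.022, -0.003], [-0.003, -0.002, -1.0]]
ft_force: [5.0, 0.1, -6.2]
grip_width: 0.021
```

```bash
python3 - <<'E'
from h import *
s=env.observe();print(s["position"],s["ft_force"],s["wrist_torque"],s["grip_width"],np.array(s["tool_rot"]).round(3))
d=env.get_image("side")
a=d["image"][80:285,255:435,::-1];cv2.imwrite("pics/s13z.png",cv2.resize(a,None,fx=2.9,fy=2.9,interpolation=cv2.INTER_CUBIC))
E
```

```text
[0.48136376 0.00280473 0.2691619 ] [ 5.00626067  0.12814379 -6.18593828] [-0.08878176 -0.47981367 -0.05676158] 0.021033492784337103 [[-0.022  1.    -0.002]
 [ 1.     0.022 -0.003]
 [-0.003 -0.002 -1.   ]]
```

View pics/s13z.png

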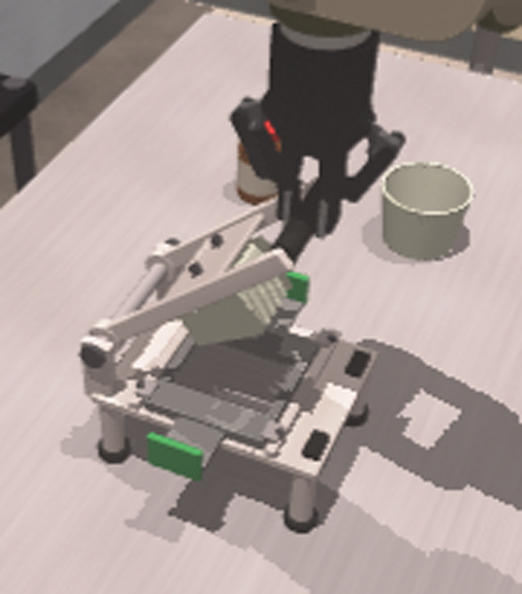

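```bash
python3 arc.py 637.5 481.4 46 48 50 52 54 56 58 60 62 64 66 68
```

```text
43.45527668120628 282.9019661803047
46.0 0.784 tx 6.7 ty 0.2 tz 6.8
48.0 0.819 tx 12.2 ty 0.3 tz 11.9
50.0 0.854 tx 17.9 ty 0.4 tz 16.8
52.0 0.889 tx 23.7 ty 0.6 tz 21.6
54.0 0.924 tx 29.7 ty 0.7 tz 26.1
56.0 0.959 tx 35.9 ty 0.9 tz 30.4
58.0 0.994 tx 42.1 ty 1.1 tz 34.5
60.0 1.029 tx 48.6 ty 1.2 tz 38.3
62.0 1.064 tx 55.1 ty 1.4 tz 42.0
64.0 1.098 tx 61.8 ty 1.5 tz 45.4
66.0 1.133 tx 68.6 ty 1.7 tz 48.5
68.0 1.168 tx 75.5 ty 1.9 tz 51.5
```

apply_moves(plan=[{"tx": 3,"ty": 0,"tz": 3.2,"rx": 0,"ry": 0,"rz": 0,"jaw": -0.8},{"tx": 6.7,"ty": 0,"tz": 7,"rx": 0,"ry": 0,"rz": 0,"jaw": -0.8},{"tx": 12.2,"ty": 0,"tz": 12.2,"rx": 0,"ry": 0,"rz": 0,"jaw": -0.8},{"tx": 18,"ty": 0.5,"tz": 17.5,"rx": 0,"ry": 0,"rz": 0,"jaw": -0.8},{"tx": 23.7,"ty": 0.5,"tz": 22.5,"rx": 0,"ry": 0,"rz": 0,"jaw": -0.8},{"tx": 23.7,"ty": 0.5,"tz": 22.5,"rx": 0,"ry": 0,"rz": 0,"jaw": -0.8}])

```text
time_s: 25.35
position: [0.5055, 0.0032, 0.2932]
tool_rot: [[-0.022, 1.0, -0.0], [1.0, 0.022, -0.004], [-0.004, -0.001, -1.0]]
ft_force: [-4.0, -1.2, 2.2]
grip_width: 0.0212
```

apply_moves(plan=[{"tx": 5.5,"ty": 0,"tz": 4.5,"rx": 0,"ry": 0,"rz": 0,"jaw": -0.8},{"tx": 11.7,"ty": 0,"tz": 9.2,"rx": 0,"ry": 0,"rz": 0,"jaw": -0.8},{"tx": 18,"ty": 0.5,"tz": 13.5,"rx": 0,"ry": 0,"rz": 0,"jaw": -0.8},{"tx": 24.4,"ty": 0.5,"tz": 17.5,"rx": 0,"ry": 0,"rz": 0,"jaw": -0.8},{"tx": 31,"ty": 0.5,"tz": 21.5,"rx": 0,"ry": 0,"rz": 0,"jaw": -0.8},{"tx": 31,"ty": 0.5,"tz": 21.5,"rx": 0,"ry": 0,"rz": 0,"jaw": -0.8}])

```text
time_s: 25.95
position: [0.5375, 0.0037, 0.3163]
tool_rot: [[-0.022, 1.0, 0.002], [1.0, 0.022, -0.004], [-0.004, 0.002, -1.0]]
ft_force: [-4.5, -0.0, 5.0]
grip_width: 0.021
```

apply_moves(plan=[{"tx": 5,"ty": 0,"tz": 3,"rx": 0,"ry": 0,"rz": 0,"jaw": -0.8},{"tx": 10,"ty": 0,"tz": 5.5,"rx": 0,"ry": 0,"rz": 0,"jaw": -0.8},{"tx": 15,"ty": 0.5,"tz": 8,"rx": 0,"ry": 0,"rz": 0,"jaw": -0.8},{"tx": 20,"ty": 0.5,"tz": 10,"rx": 0,"ry": 0,"rz": 0,"jaw": -0.8},{"tx": 20,"ty": 0.5,"tz": 10,"rx": 0,"ry": 0,"rz": 0,"jaw": -0.8},{"tx": 20,"ty": 0.5,"tz": 10,"rx": 0,"ry": 0,"rz": 0,"jaw": -0.8}])

```text
time_s: 26.55
position: [0.558, 0.0041, 0.3272]
tool_rot: [[-0.022, 1.0, 0.005], [1.0, 0.022, -0.005], [-0.005, 0.005, -1.0]]
ft_force: [-2.3, -0.2, 3.9]
grip_width: 0.0211
```

```bash
python3 - <<'E'
from h import *
s=env.observe();print(s["position"],s["ft_force"],s["wrist_torque"],s["grip_width"],np.array(s["tool_rot"]).round(3))
d=env.get_image("side")
a=d["image"][100:275,265:405,::-1];cv2.imwrite("pics/s14z.png",cv2.resize(a,None,fx=3.4,fy=3.4,interpolation=cv2.INTER_CUBIC))
d=env.get_image("scene")
a=d["image"][110:250,260:390,::-1];cv2.imwrite("pics/sc14z.png",cv2.resize(a,None,fx=4,fy=4,interpolation=cv2.INTER_CUBIC))
E
```

```text
[0.55800171 0.00406332 0.32724445] [-2.31433985 -0.23661935  3.93944568] [-0.25968663  0.76467173 -0.04213516] 0.021105405600214486 [[-0.022  1.     0.005]
 [ 1.     0.022 -0.005]
 [-0.005  0.005 -1.   ]]
```

View pics/s14z.png

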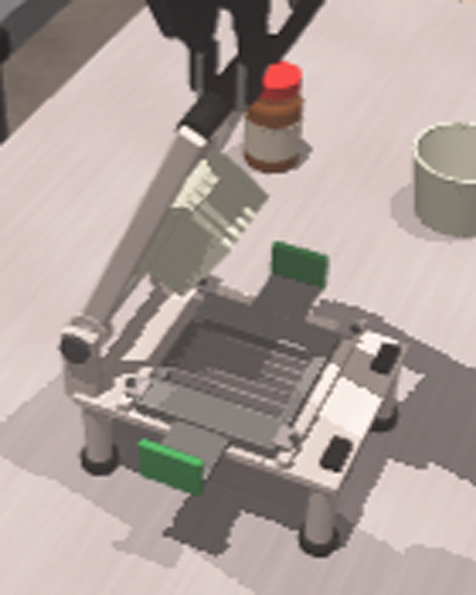

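View pics/sc14z.png

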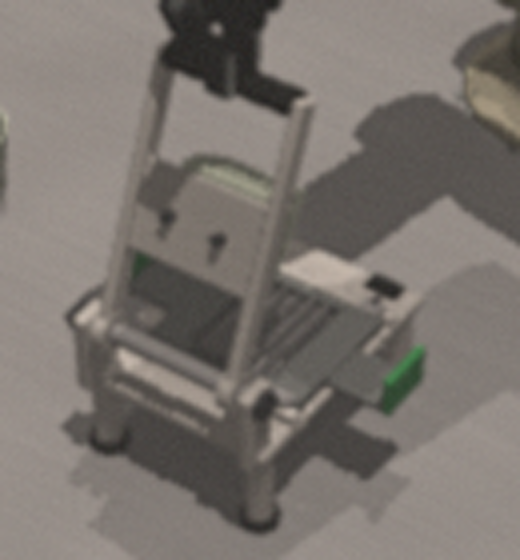

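```bash
cat > cmp.py <<'E'
import cv2,numpy as np,sys
def up(p,f): return cv2.cvtColor(cv2.resize(cv2.imread(p),None,fx=f,fy=f,interpolation=cv2.INTER_CUBIC),cv2.COLOR_BGR2GRAY)
def m(a,b,r,n):
    x,y,w,h=r;t=a[y:y+h,x:x+w];s=b[y-40:y+h+40,x-40:x+w+40]
    R=cv2.matchTemplate(s,t,cv2.TM_CCOEFF_NORMED);_,v,_,l=cv2.minMaxLoc(R);print(n,"shift(up4/3.4 px)",l[0]-40,l[1]-40,round(v,3))
a=cv2.imread("pics/sc0z.png",0);b=cv2.imread(sys.argv[1],0)
m(a,b,(280,80,50,60),"scene bar L end");m(a,b,(150,195,90,70),"scene knobs");m(a,b,(230,360,60,120),"tower ref")
a=cv2.imread("pics/si0z.png",0);b=cv2.imread(sys.argv[2],0)
m(a,b,(170,115,45,50),"side bar L end");m(a,b,(55,315,60,100),"side tower ref")
E
python3 cmp.py pics/sc14z.png pics/s14z.png
```

```text
scene bar L end shift(up4/3.4 px) 13 40 0.673
scene knobs shift(up4/3.4 px) -2 1 0.852
tower ref shift(up4/3.4 px) 0 0 0.972
side bar L end shift(up4/3.4 px) -4 -3 0.932
side tower ref shift(up4/3.4 px) 0 0 0.983
```

apply_moves(plan=[{"tx": 0,"ty": 0,"tz": 0,"rx": 0,"ry": 0,"rz": 0,"jaw": -0.3},{"tx": 0,"ty": 0,"tz": 0,"rx": 0,"ry": 0,"rz": 0,"jaw": 0.1},{"tx": 0,"ty": 0,"tz": -3,"rx": 0,"ry": 0,"rz": 0,"jaw": 0.2},{"tx": 0,"ty": 0,"tz": -8,"rx": 0,"ry": 0,"rz": 0,"jaw": 0.2},{"tx": 0,"ty": 0,"tz": -13,"rx": 0,"ry": -0.005,"rz": 0,"jaw": 0.2},{"tx": 0,"ty": 0,"tz": -13,"rx": 0,"ry": -0.005,"rz": 0,"jaw": 0.2}])

```text
time_s: 27.25
position: [0.5575, 0.0041, 0.3131]
tool_rot: [[-0.022, 1.0, 0.008], [1.0, 0.022, -0.005], [-0.005, 0.008, -1.0]]
ft_force: [0.6, 0.6, 0.7]
grip_width: 0.0512
```

```bash
python3 - <<'E'
from h import *
s=env.observe();print(s["position"],s["ft_force"],s["grip_width"],np.array(s["tool_rot"]).round(3))
d=env.get_image("side")
a=d["image"][100:275,265:405,::-1];cv2.imwrite("pics/s15z.png",cv2.resize(a,None,fx=3.4,fy=3.4,interpolation=cv2.INTER_CUBIC))
d=env.get_image("wrist");cv2.imwrite("pics/w15.png",d["image"][:,:,::-1])
d=env.get_image("scene")
a=d["image"][110:250,260:390,::-1];cv2.imwrite("pics/sc15z.png",cv2.resize(a,None,fx=4,fy=4,interpolation=cv2.INTER_CUBIC))
E
python3 cmp.py pics/sc15z.png pics/s15z.png
```

```text
[0.55747609 0.00412106 0.31307313] [0.60076009 0.57223431 0.72097739] 0.0511978185098254 [[-0.022  1.     0.008]
 [ 1.     0.022 -0.005]
 [-0.005  0.008 -1.   ]]
scene bar L end shift(up4/3.4 px) 13 40 0.684
scene knobs shift(up4/3.4 px) -2 0 0.784
tower ref shift(up4/3.4 px) 0 0 0.972
side bar L end shift(up4/3.4 px) -3 -3 0.913
side tower ref shift(up4/3.4 px) 0 0 0.983
```

View pics/s15z.png

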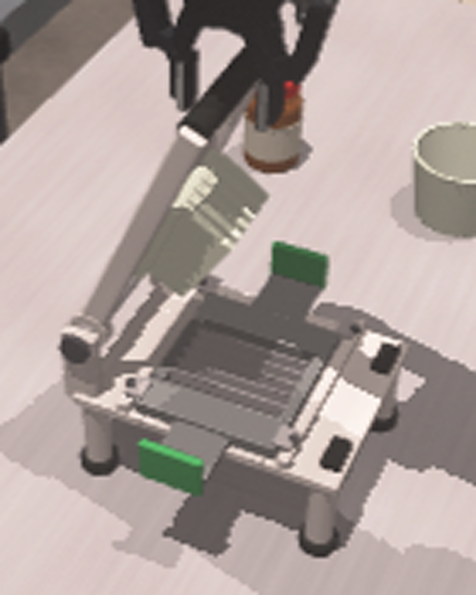

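View pics/w15.png

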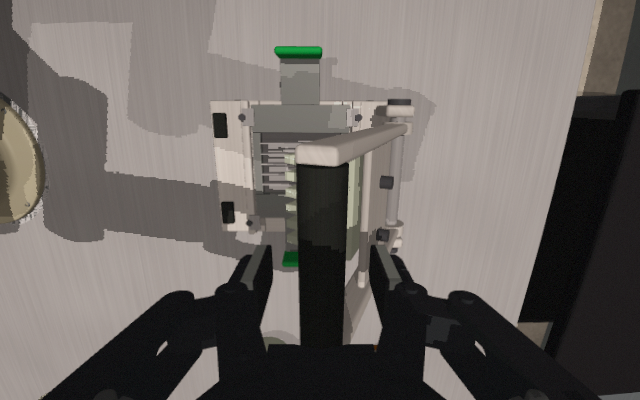

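apply_moves(plan=[{"tx": 0.5,"ty": 0,"tz": 0,"rx": 0,"ry": -0.005,"rz": 0,"jaw": -0.2},{"tx": 0.5,"ty": 0,"tz": 0,"rx": 0,"ry": -0.005,"rz": 0,"jaw": -0.6},{"tx": 0.5,"ty": 0,"tz": 0,"rx": 0,"ry": -0.005,"rz": 0,"jaw": -0.8},{"tx": 0.5,"ty": 0,"tz": 0,"rx": 0,"ry": -0.005,"rz": 0,"jaw": -0.8}], grip_force=20)

```text
time_s: 27.8
position: [0.5582, 0.004, 0.3145]
tool_rot: [[-0.022, 1.0, 0.015], [1.0, 0.022, -0.005], [-0.005, 0.015, -1.0]]
ft_force: [-1.2, -0.8, 2.8]
grip_width: 0.021
```

```bash
python3 arc.py 638.5 558 66 64 62 60 58 56 54 52 50; python3 arc.py 638.5 498 48 45 42 39 36 33 30 27 24 21 18 
```

```text
68.01591979249186 334.40399093298004
66.0 1.133 tx -7.0 ty -0.2 tz -3.0
64.0 1.098 tx -13.8 ty -0.3 tz -6.1
62.0 1.064 tx -20.5 ty -0.5 tz -9.5
60.0 1.029 tx -27.0 ty -0.7 tz -13.2
58.0 0.994 tx -33.5 ty -0.8 tz -17.0
56.0 0.959 tx -39.7 ty -1.0 tz -21.1
54.0 0.924 tx -45.9 ty -1.1 tz -25.4
52.0 0.889 tx -51.9 ty -1.3 tz -30.0
50.0 0.854 tx -57.7 ty -1.4 tz -34.7
49.20407104420146 297.7942001423884
48.0 0.819 tx -3.4 ty -0.1 tz -3.0
45.0 0.767 tx -11.6 ty -0.3 tz -10.7
42.0 0.714 tx -19.3 ty -0.5 tz -18.9
39.0 0.662 tx -26.6 ty -0.7 tz -27.5
36.0 0.61 tx -33.5 ty -0.8 tz -36.4
33.0 0.557 tx -39.8 ty -1.0 tz -45.7
30.0 0.505 tx -45.7 ty -1.1 tz -55.3
27.0 0.453 tx -51.1 ty -1.3 tz -65.2
24.0 0.4 tx -55.9 ty -1.4 tz -75.3
21.0 0.348 tx -60.3 ty -1.5 tz -85.7
18.0 0.296 tx -64.0 ty -1.6 tz -96.3
```

apply_moves(plan=[{"tx": -3,"ty": 0,"tz": -1,"rx": 0,"ry": 0.005,"rz": 0,"jaw": -0.8},{"tx": -7,"ty": 0,"tz": -2.6,"rx": 0,"ry": 0.01,"rz": 0,"jaw": -0.8},{"tx": -13.8,"ty": 0,"tz": -5.6,"rx": 0,"ry": 0.015,"rz": 0,"jaw": -0.8},{"tx": -20.5,"ty": -0.5,"tz": -9,"rx": 0,"ry": 0.015,"rz": 0,"jaw": -0.8},{"tx": -27,"ty": -0.5,"tz": -12.6,"rx": 0,"ry": 0.015,"rz": 0,"jaw": -0.8},{"tx": -33.5,"ty": -1,"tz": -16.5,"rx": 0,"ry": 0.015,"rz": 0,"jaw": -0.8},{"tx": -33.5,"ty": -1,"tz": -16.5,"rx": 0,"ry": 0.015,"rz": 0,"jaw": -0.8}])

```text
time_s: 28.5
position: [0.5232, 0.0034, 0.2973]
tool_rot: [[-0.022, 1.0, -0.003], [1.0, 0.022, -0.004], [-0.004, -0.003, -1.0]]
ft_force: [-3.0, 2.5, 0.4]
grip_width: 0.0213
```

apply_moves(plan=[{"tx": -4,"ty": 0,"tz": -2.6,"rx": 0,"ry": 0,"rz": 0,"jaw": -0.8},{"tx": -8,"ty": 0,"tz": -5.2,"rx": 0,"ry": 0,"rz": 0,"jaw": -0.8},{"tx": -17,"ty": 0,"tz": -12,"rx": 0,"ry": 0,"rz": 0,"jaw": -0.8},{"tx": -25.8,"ty": -0.5,"tz": -19,"rx": 0,"ry": 0,"rz": 0,"jaw": -0.8},{"tx": -34,"ty": -0.5,"tz": -26.6,"rx": 0,"ry": 0,"rz": 0,"jaw": -0.8},{"tx": -39.4,"ty": -1,"tz": -32,"rx": 0,"ry": 0,"rz": 0,"jaw": -0.8},{"tx": -39.4,"ty": -1,"tz": -32,"rx": 0,"ry": 0,"rz": 0,"jaw": -0.8}])

```text
time_s: 29.2
position: [0.4825, 0.0026, 0.2644]
tool_rot: [[-0.022, 1.0, -0.006], [1.0, 0.022, -0.004], [-0.003, -0.006, -1.0]]
ft_force: [-2.5, 3.1, -2.1]
grip_width: 0.0213
```

apply_moves(plan=[{"tx": -4,"ty": 0,"tz": -4.4,"rx": 0,"ry": 0,"rz": 0,"jaw": -0.8},{"tx": -8.6,"ty": 0,"tz": -9.7,"rx": 0,"ry": 0,"rz": 0,"jaw": -0.8},{"tx": -15.6,"ty": 0,"tz": -18.5,"rx": 0,"ry": 0,"rz": 0,"jaw": -0.8},{"tx": -22,"ty": -0.5,"tz": -27.7,"rx": 0,"ry": 0,"rz": 0,"jaw": -0.8},{"tx": -28,"ty": -0.5,"tz": -37,"rx": 0,"ry": 0,"rz": 0,"jaw": -0.8},{"tx": -28,"ty": -0.5,"tz": -37,"rx": 0,"ry": 0,"rz": 0,"jaw": -0.8}])

```text
time_s: 29.8
position: [0.4537, 0.0021, 0.2261]
tool_rot: [[-0.022, 1.0, -0.008], [1.0, 0.022, -0.003], [-0.003, -0.008, -1.0]]
ft_force: [1.0, 0.1, -5.3]
grip_width: 0.0211
```

apply_moves(plan=[{"tx": -3,"ty": 0,"tz": -5.5,"rx": 0,"ry": 0,"rz": 0,"jaw": -0.8},{"tx": -6.4,"ty": 0,"tz": -12.5,"rx": 0,"ry": 0,"rz": 0,"jaw": -0.8},{"tx": -10,"ty": 0,"tz": -19.5,"rx": 0,"ry": 0,"rz": 0,"jaw": -0.8},{"tx": -12.8,"ty": 0,"tz": -26,"rx": 0,"ry": 0,"rz": 0,"jaw": -0.8},{"tx": -15.5,"ty": 0,"tz": -33,"rx": 0,"ry": 0,"rz": 0,"jaw": -0.8},{"tx": -18,"ty": 0,"tz": -40,"rx": 0,"ry": 0,"rz": 0,"jaw": -0.8},{"tx": -18,"ty": 0,"tz": -40,"rx": 0,"ry": 0,"rz": 0,"jaw": -0.8}])

```text
time_s: 30.5
position: [0.4353, 0.0019, 0.185]
tool_rot: [[-0.022, 1.0, -0.01], [1.0, 0.022, -0.003], [-0.003, -0.01, -1.0]]
ft_force: [1.7, -2.4, -5.3]
grip_width: 0.0211
```

apply_moves(plan=[{"tx": -1.3,"ty": 0,"tz": -4,"rx": 0,"ry": 0,"rz": 0,"jaw": -0.8},{"tx": -2.6,"ty": 0,"tz": -8,"rx": 0,"ry": 0,"rz": 0,"jaw": -0.8},{"tx": -3.7,"ty": 0,"tz": -12,"rx": 0,"ry": 0,"rz": 0,"jaw": -0.8},{"tx": -4.8,"ty": 0,"tz": -16,"rx": 0,"ry": 0,"rz": 0,"jaw": -0.8},{"tx": -4.8,"ty": 0,"tz": -16,"rx": 0,"ry": 0,"rz": 0,"jaw": -0.8},{"tx": -4.8,"ty": 0,"tz": -16,"rx": 0,"ry": 0,"rz": 0,"jaw": -0.8}])

```text
time_s: 31.1
position: [0.4304, 0.0018, 0.1687]
tool_rot: [[-0.022, 1.0, -0.01], [1.0, 0.022, -0.003], [-0.003, -0.01, -1.0]]
ft_force: [1.9, -2.5, -6.0]
grip_width: 0.0212
```

apply_moves(plan=[{"tx": -0.4,"ty": 0,"tz": -1.5,"rx": 0,"ry": 0,"rz": 0,"jaw": -0.8},{"tx": -0.8,"ty": 0,"tz": -3,"rx": 0,"ry": 0,"rz": 0,"jaw": -0.8},{"tx": -1.1,"ty": 0,"tz": -4.5,"rx": 0,"ry": 0,"rz": 0,"jaw": -0.8},{"tx": -1.1,"ty": 0,"tz": -4.5,"rx": 0,"ry": 0,"rz": 0,"jaw": -0.8}])

```text
time_s: 31.5
position: [0.4294, 0.0018, 0.1641]
tool_rot: [[-0.022, 1.0, -0.01], [1.0, 0.022, -0.003], [-0.003, -0.01, -1.0]]
ft_force: [2.5, -2.1, -1.5]
grip_width: 0.0215
```

apply_moves(plan=[{"tx": -0.2,"ty": 0,"tz": -1,"rx": 0,"ry": 0,"rz": 0,"jaw": -0.8},{"tx": -0.4,"ty": 0,"tz": -2,"rx": 0,"ry": 0,"rz": 0,"jaw": -0.8},{"tx": -0.4,"ty": 0,"tz": -2,"rx": 0,"ry": 0,"rz": 0,"jaw": -0.8}])

```text
time_s: 31.8
position: [0.4289, 0.0018, 0.162]
tool_rot: [[-0.022, 1.0, -0.01], [1.0, 0.022, -0.003], [-0.003, -0.01, -1.0]]
ft_force: [2.1, -2.9, -2.6]
grip_width: 0.0211
```

apply_moves(plan=[{"tx": -0.2,"ty": 0,"tz": -1,"rx": 0,"ry": 0,"rz": 0,"jaw": -0.8},{"tx": -0.4,"ty": 0,"tz": -2,"rx": 0,"ry": 0,"rz": 0,"jaw": -0.8},{"tx": -0.4,"ty": 0,"tz": -2,"rx": 0,"ry": 0,"rz": 0,"jaw": -0.8}])

```text
time_s: 32.1
position: [0.4285, 0.0018, 0.1598]
tool_rot: [[-0.022, 1.0, -0.011], [1.0, 0.022, -0.003], [-0.003, -0.011, -1.0]]
ft_force: [2.0, -2.5, -1.5]
grip_width: 0.0214
```

apply_moves(plan=[{"tx": -0.2,"ty": 0,"tz": -1,"rx": 0,"ry": 0,"rz": 0,"jaw": -0.8},{"tx": -0.4,"ty": 0,"tz": -2,"rx": 0,"ry": 0,"rz": 0,"jaw": -0.8},{"tx": -0.4,"ty": 0,"tz": -2,"rx": 0,"ry": 0,"rz": 0,"jaw": -0.8}])

```text
time_s: 32.4
position: [0.4281, 0.0018, 0.1577]
tool_rot: [[-0.022, 1.0, -0.011], [1.0, 0.022, -0.003], [-0.003, -0.011, -1.0]]
ft_force: [1.5, -2.3, -2.9]
grip_width: 0.0215
```

apply_moves(plan=[{"tx": -0.2,"ty": 0,"tz": -1,"rx": 0,"ry": 0,"rz": 0,"jaw": -0.8},{"tx": -0.3,"ty": 0,"tz": -2,"rx": 0,"ry": 0,"rz": 0,"jaw": -0.8},{"tx": -0.3,"ty": 0,"tz": -2,"rx": 0,"ry": 0,"rz": 0,"jaw": -0.8}])

```text
time_s: 32.7
position: [0.4276, 0.0018, 0.1555]
tool_rot: [[-0.022, 1.0, -0.011], [1.0, 0.022, -0.003], [-0.003, -0.011, -1.0]]
ft_force: [1.5, -2.0, -3.0]
grip_width: 0.0213
```

apply_moves(plan=[{"tx": -0.2,"ty": 0,"tz": -1,"rx": 0,"ry": 0,"rz": 0,"jaw": -0.8},{"tx": -0.3,"ty": 0,"tz": -2,"rx": 0,"ry": 0,"rz": 0,"jaw": -0.8},{"tx": -0.3,"ty": 0,"tz": -2,"rx": 0,"ry": 0,"rz": 0,"jaw": -0.8}])

```text
time_s: 33.0
position: [0.4273, 0.0018, 0.1534]
tool_rot: [[-0.022, 1.0, -0.011], [1.0, 0.022, -0.003], [-0.003, -0.011, -1.0]]
ft_force: [1.9, -2.2, -3.2]
grip_width: 0.0214
```

apply_moves(plan=[{"tx": -0.2,"ty": 0,"tz": -1.5,"rx": 0,"ry": 0,"rz": 0,"jaw": -0.8},{"tx": -0.3,"ty": 0,"tz": -3,"rx": 0,"ry": 0,"rz": 0,"jaw": -0.8},{"tx": -0.3,"ty": 0,"tz": -3,"rx": 0,"ry": 0,"rz": 0,"jaw": -0.8}])

```text
time_s: 33.3
position: [0.4267, 0.0018, 0.15]
tool_rot: [[-0.022, 1.0, -0.012], [1.0, 0.022, -0.003], [-0.003, -0.012, -1.0]]
ft_force: [1.0, -3.3, -4.9]
grip_width: 0.021
```

apply_moves(plan=[{"tx": -0.2,"ty": 0,"tz": -1.5,"rx": 0,"ry": 0,"rz": 0,"jaw": -0.8},{"tx": -0.3,"ty": 0,"tz": -3,"rx": 0,"ry": 0,"rz": 0,"jaw": -0.8},{"tx": -0.4,"ty": 0,"tz": -4.5,"rx": 0,"ry": 0,"rz": 0,"jaw": -0.8},{"tx": -0.4,"ty": 0,"tz": -4.5,"rx": 0,"ry": 0,"rz": 0,"jaw": -0.8}])

```text
time_s: 33.7
position: [0.4261, 0.0018, 0.1452]
tool_rot: [[-0.022, 1.0, -0.013], [1.0, 0.022, -0.003], [-0.003, -0.013, -1.0]]
ft_force: [0.1, -2.5, -4.2]
grip_width: 0.0212
```

apply_moves(plan=[{"tx": -0.1,"ty": 0,"tz": -2,"rx": 0,"ry": 0,"rz": 0,"jaw": -0.8},{"tx": -0.2,"ty": 0,"tz": -4,"rx": 0,"ry": 0,"rz": 0,"jaw": -0.8},{"tx": -0.3,"ty": 0,"tz": -6,"rx": 0,"ry": 0,"rz": 0,"jaw": -0.8},{"tx": -0.3,"ty": 0,"tz": -6,"rx": 0,"ry": 0,"rz": 0,"jaw": -0.8}])

```text
time_s: 34.1
position: [0.4255, 0.0018, 0.1388]
tool_rot: [[-0.022, 1.0, -0.014], [1.0, 0.022, -0.003], [-0.003, -0.014, -1.0]]
ft_force: [-1.1, -4.1, -4.1]
grip_width: 0.0215
```

apply_moves(plan=[{"tx": 0,"ty": -0.3,"tz": -2,"rx": 0,"ry": 0,"rz": 0,"jaw": -0.8},{"tx": -0.1,"ty": -0.4,"tz": -4,"rx": 0,"ry": 0,"rz": 0,"jaw": -0.8},{"tx": -0.2,"ty": -0.4,"tz": -6,"rx": 0,"ry": 0,"rz": 0,"jaw": -0.8},{"tx": -0.2,"ty": -0.4,"tz": -6,"rx": 0,"ry": 0,"rz": 0,"jaw": -0.8}])

```text
time_s: 34.5
position: [0.425, 0.0017, 0.1324]
tool_rot: [[-0.022, 1.0, -0.015], [1.0, 0.022, -0.002], [-0.002, -0.015, -1.0]]
ft_force: [-1.3, 1.2, -4.4]
grip_width: 0.0214
```

apply_moves(plan=[{"tx": 0,"ty": 0,"tz": -2,"rx": 0,"ry": 0,"rz": 0,"jaw": -0.8},{"tx": 0,"ty": 0,"tz": -4,"rx": 0,"ry": 0,"rz": 0,"jaw": -0.8},{"tx": 0,"ty": 0,"tz": -5.5,"rx": 0,"ry": 0,"rz": 0,"jaw": -0.8},{"tx": 0,"ty": 0,"tz": -5.5,"rx": 0,"ry": 0,"rz": 0,"jaw": -0.8}])

```text
time_s: 34.9
position: [0.4247, 0.0017, 0.1266]
tool_rot: [[-0.022, 1.0, -0.016], [1.0, 0.022, -0.002], [-0.002, -0.016, -1.0]]
ft_force: [-3.1, -0.2, -4.9]
grip_width: 0.0215
```

Near the stop now; 2 mm steps, one at a time.

apply_moves(plan=[{"tx": -0.2,"ty": 0,"tz": -1,"rx": 0,"ry": 0,"rz": 0,"jaw": -0.8},{"tx": -0.2,"ty": 0,"tz": -2,"rx": 0,"ry": 0,"rz": 0,"jaw": -0.8},{"tx": -0.2,"ty": 0,"tz": -2,"rx": 0,"ry": 0,"rz": 0,"jaw": -0.8}])

```text
time_s: 35.2
position: [0.4247, 0.0017, 0.1245]
tool_rot: [[-0.022, 1.0, -0.015], [1.0, 0.022, -0.002], [-0.002, -0.015, -1.0]]
ft_force: [-0.7, 0.0, -3.0]
grip_width: 0.0213
```

apply_moves(plan=[{"tx": -0.1,"ty": 0,"tz": -1,"rx": 0,"ry": 0,"rz": 0,"jaw": -0.8},{"tx": -0.1,"ty": 0,"tz": -2,"rx": 0,"ry": 0,"rz": 0,"jaw": -0.8},{"tx": -0.1,"ty": 0,"tz": -2,"rx": 0,"ry": 0,"rz": 0,"jaw": -0.8}])

```text
time_s: 35.5
position: [0.4246, 0.0017, 0.1227]
tool_rot: [[-0.022, 1.0, -0.015], [1.0, 0.022, -0.002], [-0.002, -0.015, -1.0]]
ft_force: [-2.9, -0.3, 1.9]
grip_width: 0.0212
```

apply_moves(plan=[{"tx": 0,"ty": 0,"tz": -0.7,"rx": 0,"ry": 0,"rz": 0,"jaw": -0.8},{"tx": 0,"ty": 0,"tz": -0.7,"rx": 0,"ry": 0,"rz": 0,"jaw": -0.8}])

```text
time_s: 35.7
position: [0.4246, 0.0017, 0.1226]
tool_rot: [[-0.022, 1.0, -0.015], [1.0, 0.022, -0.003], [-0.002, -0.015, -1.0]]
ft_force: [-5.4, 0.4, 9.0]
grip_width: 0.021
```

apply_moves(plan=[{"tx": 0,"ty": 0,"tz": 0.3,"rx": 0,"ry": 0,"rz": 0,"jaw": -0.8},{"tx": 0,"ty": 0,"tz": 0.3,"rx": 0,"ry": 0,"rz": 0,"jaw": -0.2},{"tx": 0,"ty": 0,"tz": 0.3,"rx": 0,"ry": 0,"rz": 0,"jaw": 0.4},{"tx": 0,"ty": 0,"tz": 0.3,"rx": 0,"ry": 0,"rz": 0,"jaw": 1},{"tx": 0,"ty": 0,"tz": 0.3,"rx": 0,"ry": 0,"rz": 0,"jaw": 1},{"tx": 0,"ty": 0,"tz": 20,"rx": 0,"ry": 0,"rz": 0,"jaw": 1},{"tx": 0,"ty": 0,"tz": 60,"rx": 0,"ry": 0,"rz": 0,"jaw": 1},{"tx": -20,"ty": 0,"tz": 105,"rx": 0,"ry": 0,"rz": 0,"jaw": 1},{"tx": -40,"ty": 0,"tz": 150,"rx": 0,"ry": 0,"rz": 0,"jaw": 1},{"tx": -50,"ty": 0,"tz": 180,"rx": 0,"ry": 0,"rz": 0,"jaw": 1},{"tx": -50,"ty": 0,"tz": 180,"rx": 0,"ry": 0,"rz": 0,"jaw": 1},{"tx": -50,"ty": 0,"tz": 180,"rx": 0,"ry": 0,"rz": 0,"jaw": 1}])

```text
time_s: 36.9
position: [0.3746, 0.0017, 0.3025]
tool_rot: [[-0.022, 1.0, -0.014], [1.0, 0.022, -0.003], [-0.003, -0.014, -1.0]]
ft_force: [0.6, 0.8, -1.0]
grip_width: 0.0857
```

```bash
python3 - <<'E'
from h import *
s=env.observe();print(s["time_s"],s["position"],s["ft_force"],s["grip_width"])
for n in("side","scene"):
    d=env.get_image(n);cv2.imwrite(f"pics/{n}20.png",d["image"][:,:,::-1])
a=cv2.imread("pics/side20.png")[100:285,255:415];cv2.imwrite("pics/s20z.png",cv2.resize(a,None,fx=3.2,fy=3.2,interpolation=cv2.INTER_CUBIC))
# same view as s11z (arm at stop after sinking)
a=cv2.imread("pics/s11z.png",0);b=cv2.imread("pics/s20z.png",0)
for n,(x,y,w,h) in{"bar near":(350,350,60,60),"plate":(210,250,110,80),"lipL":(155,405,75,65),"tower":(85,290,60,60)}.items():
    R=cv2.matchTemplate(b[y-20:y+h+20,x-20:x+w+20],a[y:y+h,x:x+w],cv2.TM_CCOEFF_NORMED);_,v,_,l=cv2.minMaxLoc(R);print(n,l[0]-20,l[1]-20,round(v,3))
E
```

```text
36.9 [0.37458058 0.00170997 0.30254455] [ 0.61056139  0.79639392 -1.00126922] 0.08566792532141655
bar near 0 0 0.952
plate 0 0 0.972
lipL 0 0 0.998
tower 0 0 1.0
```

View pics/s20z.png

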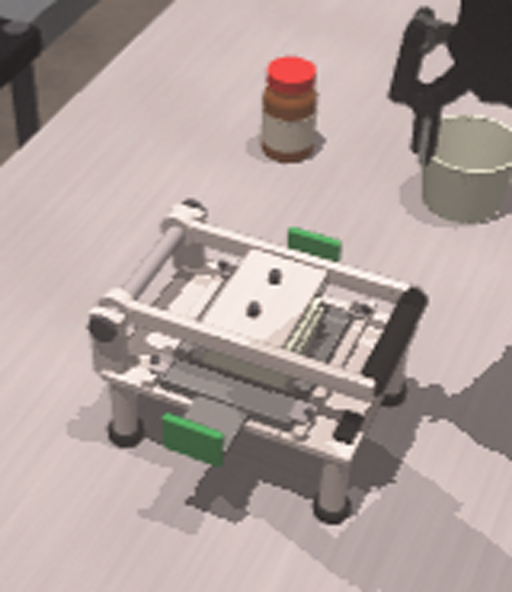

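View pics/scene20.png

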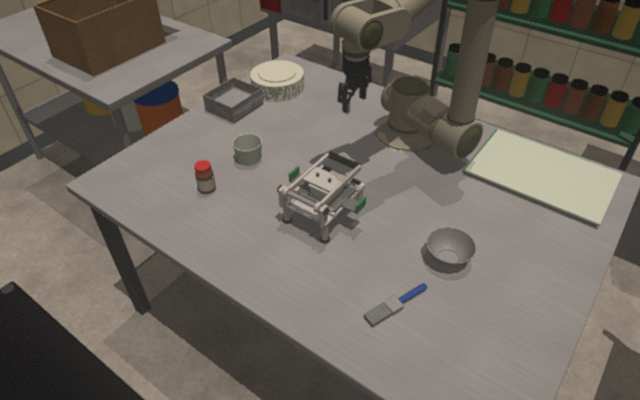

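Side view: the arm lies fully down, with no pixel shift from the picture taken right after it sank. Bowl, jar, cup and brush stand at their first pixel positions, and the robot is clear of everything.

```bash
python3 -c "
from rig import env
print(env.close_job())"
```

```text
the job is handed in; nothing more can be done
None
```

The slicer is freed: the arm lies fully down at its stop with the ribs between the blades. I handed the job in at about 37 s. One force reading broke a stated limit.

**What I did**
- **Lowering:** I pinched the grip bar at 20 N, carried the arm down until the pusher caught at about 0.19, eased off and let go. It stayed resting there.
- **Sliding the frame:** I pushed the left lip about 12 mm to the right with closed fingers, at about 4 to 7 N. The force then dropped to about 2 N and the arm sank by itself.
- **Test swing:** I lifted the arm to about 0.015 rad above where it first stood. I re-gripped it there because the bar had crept in the pinch, then carried it down to the stop, let go and backed away.

**Last checks**
- The arm, pusher plate and left lip show no shift from the side picture taken just after the arm sank.
- By eye, the bowl, jar, cup and brush look unmoved in the scene picture.

**What went wrong or disagreed**
- **Catch force:** while feeling for the catch I sent one step too many. The vertical force read 7.5 N at the grip bar, against the 7 N limit. Readings vary by about 1 N, and I backed off at once.
- **Sideways force on the upswing:** my hinge position was a few mm off, so the wrist read up to about 22 N across the bar for a moment before I corrected the path.
- **At the stop:** the final touch read 9 N, taken to be on the stop because the arm was already fully down.

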